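# Lock the battery hatch of the charging case

### The job

The battery hatch of the drone charging case stands proud because its slotted quarter-turn lock is still open. Take the flat-blade driver from the tool stand, set its blade in the slot and, with a light press, turn it clockwise until you feel it seat firmly at its stop and the hatch is flush, without forcing it any further and marring the slot. Then stand the driver back in the hole it came from; leave the drone, the other drivers and everything else where they are.

Things in the scene. Friction and masses are not known exactly. Their poses are not given: they have to be found in the camera images.
- driver: flat-blade screwdriver, 90 g, 120 mm, blade down in one of the stand's 3 holes. Origin at the blade's tip, 5 mm above the table; z up. Blade 13 mm wide along x, 2.6 thick along y (last 2 mm: 1.6), 14 high; shank 8 mm round; collar 26 mm round at z 50-55 mm, rests on the stand; black flat-sided handle z 55-120 mm, 26 mm along x, 20 along y. Its x is within 0.25 rad of the stand's x
- stand: fixed black tool stand, a block 60 mm (x) by 170 mm (y) by 55 mm high, origin at the middle of its underside, z up. Three equal upright through holes of 18 mm bore at y -55, 0 and +55 mm hold the flat driver and two thinner round-handled hex drivers; which stands where varies
- case: fixed black charging case 200 mm (x) by 340 (y) by 75 high, origin under its middle, z up, x away from the robot. The +y half has the grey charger panel, top at 75 mm, with the battery hatch in it; the -y half is the drone's well. The lid lies open behind, to x 280 mm, 45 mm high; packs in it reach 95 mm
- hatch: black battery hatch 90 mm (x) by 69 (y), 6 thick, in the panel. Origin on its far (tongue, pivot) edge at the panel's top, at x 5, y 83, z 75 mm of the case; it runs 90 mm to -x from there. The lock's spiral cam draws it down on a sprung gasket, evenly with the turn. Turning takes 0.09 rising to 0.12 N m, at the stop over 0.25 N m mars it; it stays where left. The blade has 0.2 rad of play in the slot
- lock (a point): centre of the round aluminium lock head, 30 mm across, level with its top, 62 mm from the tongue edge. Slot right across it, 5.6 mm wide (7.8 in the top 1 mm), 6 deep. Axes are the hatch's (tipped under 3 deg) and do NOT turn with the slot, whose angle is unmeasured: see or feel it. Open: slot along y. It starts 0 to 0.5 rad clockwise of y (from above); home is 1.57 rad clockwise of y, at a firm stop
- hatch_edge (a point): the middle of the top of the hatch's free edge, 89 mm from the tongue edge. In the case's frame it is 77 to 77.9 mm high with the lock open and 75 mm, level with the panel, when the lock is at its stop (it sinks 1.8 mm per rad of turn)
- hex_a: hex driver, 120 mm long, round handle 15 to 17 mm thick, collar 25 mm, standing in another hole of the stand; origin at its tip. Leave alone
- hex_b: hex driver, 120 mm long, round handle 18 to 20 mm thick, collar 25 mm, standing in another hole of the stand; origin at its tip. Leave alone
- drone: small ducted drone, 150 mm by 138 mm by 41 mm high, loose in the well of the case on a floor 48 mm above the table; origin under its middle. Leave alone
- pack_a: grey battery pack, 85 by 32 by 18 mm, left lying on the charger panel behind the hatch; origin under its middle. Leave alone
- pack_b: blue battery pack, 85 by 32 by 18 mm, on the table beyond the stand; origin under its middle. Leave alone
- cup: small grey cup, 64 mm across, 45 mm high, on the table beyond the stand; origin under its middle. Leave alone
Things that resemble listed ones, but are neither listed nor needed, are in the scene too. What is meant by the driver is not green, and is the smaller of those in its own colour.

How it is judged (in metres and radians):
On the way, in this order (a step that is already met when the one before it is completed fails the run):
1. the driver is lifted out of the stand (z of driver in the frame of stand above 0.06 m), for 0.1 s.
2. the driver's blade is in the slot of the lock (tip at least 3.5 mm below the head's top) (z of driver in the frame of lock below -0.0035 m and distance between driver and lock below 0.0085 m and angle between driver's own z axis and vertical below 0.2 rad), for 0.2 s.
3. the hatch is drawn down flush (z of hatch_edge in the frame of case below 0.07525 m), for 0.3 s.
At the end, for the whole second after the job is handed in: The lock is turned home: the hatch's free edge is at most 0.25 mm above the panel (within 0.13 rad of the lock's stop). The driver stands released and still in the hole it came from, tip within 6 mm of where it was and within 0.1 rad of upright (z of hatch_edge in the frame of case below 0.07525 m and distance of driver from where it was at the start of the episode below 0.006 m and angle between driver's own z axis and vertical below 0.1 rad and linear speed of driver below 0.02 m/s and contact force between the fingers and driver below 0.1 N); the robot touches nothing.
It fails at once if the hatch and its lock are marred: over 70 N on them, summed over the contacts (a press of 70 N, or about 0.3 N m by the blade) (contact force between hatch and anything else above 70 N).
It fails at once if the drone is moved more than 15 mm (distance of drone from where it was at the start of the episode above 0.015 m).
It fails at once if a hex driver is moved more than 15 mm (distance of any of hex_a, hex_b from where it was at the start of the episode above 0.015 m).
It fails at once if a battery pack or the cup is moved more than 15 mm (distance of any of pack_a, pack_b, cup from where it was at the start of the episode above 0.015 m).
It also fails if it takes over 67 s, if anything falls off the work surface, if the arm or the gripper's body presses on something with over 40 N, if the wrist force passes 120 N, or if a joint passes its speed limit or range.

### The arm

A 6-joint arm with a two-finger parallel gripper is mounted at the origin on the work surface. World frame = base frame: x ahead of the robot, y to its left, z up, the work surface at z = 0. Lengths are in mm, angles in rad, forces in N, time in s.
With the tool pointing down it reaches from about 350 to 975 mm from the base axis. Payload 7.1 kg.
Tool frame: the origin (TCP) lies at the very end of the fingers, on their centre line; the grasp point (between the pads) lies 19 mm behind it (ctrl.grip_point_offset is the distance from the TCP to the grasp point, in mm); z points along the fingers, y is the direction in which the jaws open and shut (so a half turn about z gives the same grasp; the last joint's range is limited). The gripper opens to 88 mm and grips with 3 to 60 N. Pads are 20 mm wide; open, the fingers measure 115 mm over their backs; the gripper's body (75 mm by 178 mm) begins 61 mm behind the grasp point.
Start: joints at [-1.307, 0.423, 1.63, -0, 1.089, -0.019], TCP at [174.422, -600.151, 222.675] pointing down, gripper open.
Joint ranges: [-3, 3], [-0.9, 2.11], [0.09, 2.58], [-1.31, 4.45], [0.11, 2.69], [-2.54, 2.54]. Speed limits (rad/s): [2.39, 2.39, 3.01, 3.14, 3.14, 3.14].

### API

Orientations are given as a rotation vector (axis times angle).
In Python, from workcell import ctrl gives the robot as it stands.
- The arm moves only by the tool move_arm, never from a script. Its argument "increments" is one flat list of numbers, 5 for each row, row after row: the closure in counts, from 0 (fully open) to 255 (shut), then the shift along the tool's x, y, z in mm, then the turn about the tool's z in degrees. In form: [grip, dx, dy, dz, yaw, grip, dx, dy, dz, yaw, ...]. A call has 1 to 12 rows; each row is the pose to reach, as a shift and turn from the pose measured when the call began, along the tool's axes at that moment; what a row does not reach only later rows make up. A row lasts 1/8 s, in which the tool goes at most 62.5 mm and 10.7 degrees, less where a joint would pass 70% of its speed; a pose out of reach is approached as far as the arm can. A call with a gripper value outside its range is refused whole. The fingers move at their own pace and stop on an object; the grip force is fixed at half the most. Time passes only in rows, so rows that repeat a pose let the fingers close. It gives the time, the measured TCP pose, the force and the opening at its end, in the units of the state.
- ctrl.get_obs(): the state, without advancing time (a new reading comes with each control period).
- ctrl.get_image(name): name is "side" or "top"; returns a dict with "frame" (400x640x3 uint8, red, green, blue), "vertical_fov" (degrees; the focal length in pixels is half the picture's height over the tangent of half this angle, whatever the lens; pixels are square), "cx", "cy" (the principal point, pixels), "pose" (4x4, takes a point from camera to world coordinates). Camera axes: x right, y down, z forward; pixel columns grow to the right and rows downward; lengths in mm; the calibration is good to about 2 mm. A picture is of the moment at which its call begins. There is no depth.
- ctrl.close_job(): hands the job in, once; it reports no verdict.
The state is a dict: "t": time; "qpos": joint angles; "qvel": joint speeds; "joint_torque": joint torques, N m; "ee_pos": TCP position; "orientation": TCP orientation; "ft_force": force on the tool from outside, world axes, zero at the start; "moment": the same for the moment, N m; "width": finger opening in mm.
Only numpy, scipy, OpenCV 4.12 (cv2) and the standard library are available. Lean on these libraries where they do the work, as an engineer would, in place of code of your own. Each camera call takes 0.05 s, during which the arm holds its last target.

## Working session

There is one attempt and no reset: what is moved stays moved. The work goes in short steps, Python scripts to look and compute and a tool call to move; the robot and the scene stay as the last step left them, time stands still between calls to the robot, and variables do not carry over. Pictures are saved under pics/ and viewed, and the job is handed in when it is done.

Besides the shell and the picture viewer there is one more tool, called after "Emit:" as name(argument=value, ...), one argument or row to a line, values as JSON. move_arm: Moves the arm, as the interface text tells. Its arguments: {"type":"object","properties":{"increments":{"type":"array","items":{"type":"number"}}},"required":["increments"]}

```bash
ls; mkdir -p pics; python3 - <<'E'
from workcell import ctrl
import cv2,numpy as np
o=ctrl.get_obs();print(o['t'],o['ee_pos'],o['orientation'],o['width'],o['ft_force'],ctrl.grip_point_offset)
for n in('side','top'):
    im=ctrl.get_image(n);cv2.imwrite(f'pics/{n}0.png',im['frame'][:,:,::-1]);print(n,im['vertical_fov'],im['cx'],im['cy'],np.round(im['pose'],3).tolist())
E
```

```text
pics
0.0 [ 174.26508895 -599.62378795  221.92031839] [-3.10871252e+00 -4.42551815e-01  3.54763320e-04] 87.78723310500614 [ 0.43106345 -1.09424508  0.48541457] 18.700000000000003
side 46.72545054945396 318.71192974927425 194.98242844402816 [[-0.967, -0.153, 0.202, 334.604], [-0.253, 0.528, -0.811, 1028.933], [0.017, -0.835, -0.549, 723.255], [0.0, 0.0, 0.0, 1.0]]
top 44.87538350797864 312.28664264201046 196.92976929020844 [[-0.022, -0.992, 0.123, 410.145], [-1.0, 0.025, 0.019, 79.267], [-0.022, -0.123, -0.992, 1182.536], [0.0, 0.0, 0.0, 1.0]]
```

View pics/side0.png

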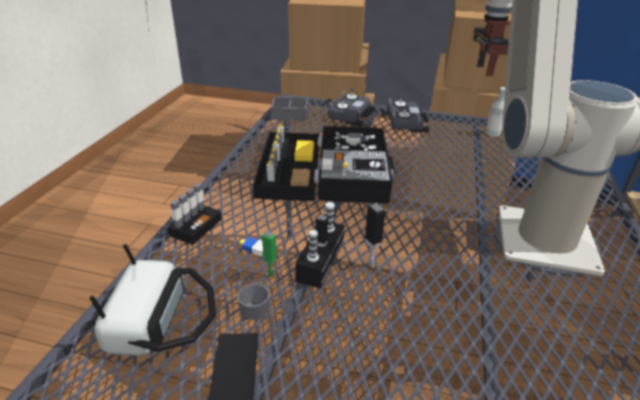

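View pics/top0.png

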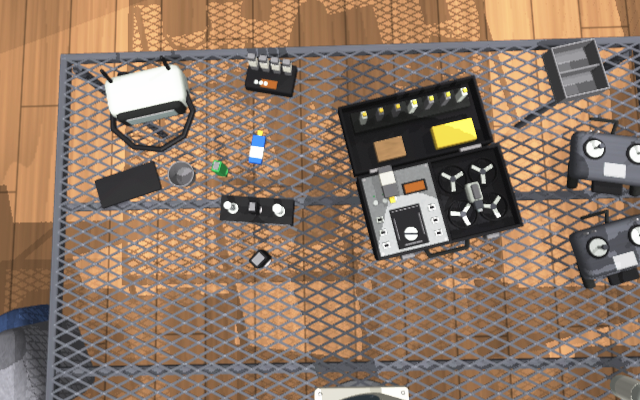

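Candidates: the black handle in the stand's middle hole (top 254,208; side 322,230), the bigger black driver standing alone (top 261,259; side 375,225), and the green one (top 220,168; side 270,250). I'll check them in an enlarged crop.

```bash
cat > h.py <<'E'
from workcell import ctrl
import cv2,numpy as np
def cam(n):
    im=ctrl.get_image(n); H=im['frame'].shape[0]; f=H/2/np.tan(np.radians(im['vertical_fov']/2))
    return im['frame'],f,im['cx'],im['cy'],np.array(im['pose'])
def ray(c,u,v):
    d=c[4][:3,:3]@np.array([(u-c[2])/c[1],(v-c[3])/c[1],1.]);return c[4][:3,3],d/np.linalg.norm(d)
def onz(c,u,v,z):
    o,d=ray(c,u,v);return o+d*(z-o[2])/d[2]
def proj(c,p):
    q=np.linalg.inv(c[4])@np.append(p,1);return q[0]/q[2]*c[1]+c[2],q[1]/q[2]*c[1]+c[3]
def tri(c1,u1,c2,u2):
    o1,d1=ray(c1,*u1);o2,d2=ray(c2,*u2)
    s=np.linalg.lstsq(np.c_[d1,-d2],o2-o1,rcond=None)[0]
    a=o1+d1*s[0];b=o2+d2*s[1];return (a+b)/2,np.linalg.norm(a-b)
def crop(fr,x0,y0,x1,y1,k,name):
    cv2.imwrite(name,cv2.resize(fr[y0:y1,x0:x1,::-1],None,fx=k,fy=k,interpolation=cv2.INTER_CUBIC))
E
python3 - <<'E'
from h import *
s=cam('side');t=cam('top');np.save('/tmp/x.npy',0)
import pickle;pickle.dump((s,t),open('c0.pkl','wb'))
crop(s[0],285,190,395,290,7,'pics/s1.png')
crop(t[0],210,185,310,275,7,'pics/t1.png')
crop(t[0],350,155,460,265,5,'pics/t2.png')
crop(s[0],310,120,400,205,7,'pics/s2.png')
E
```

```text
(no output)
```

View pics/s1.png

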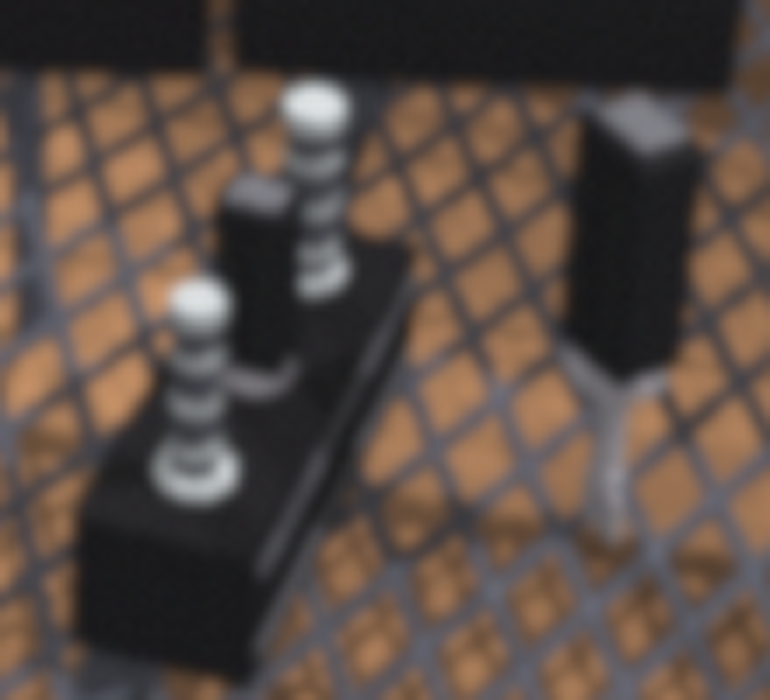

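View pics/t1.png

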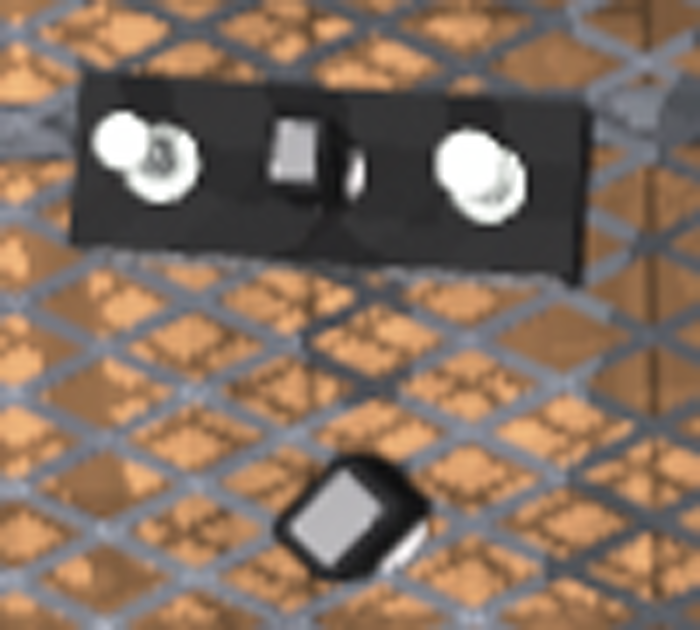

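View pics/t2.png

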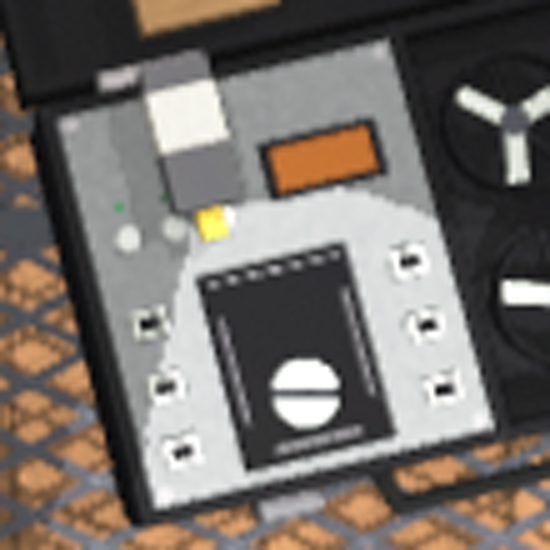

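View pics/s2.png

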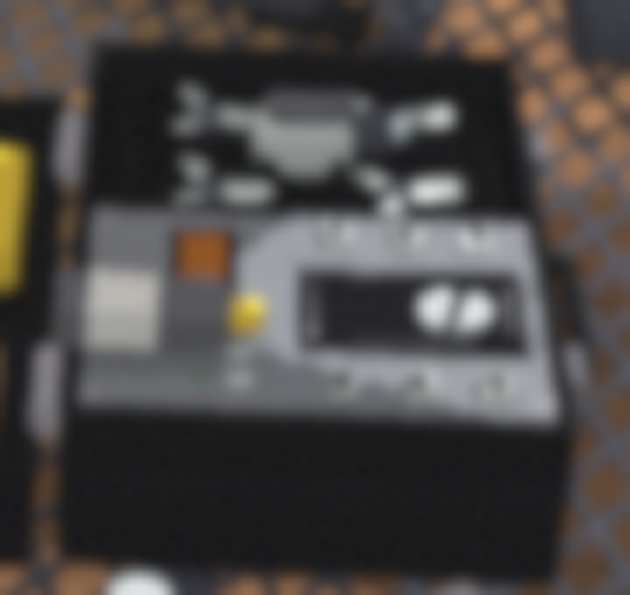

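The side and top crops agree. The black handle in the stand's middle hole (top 254,208) is the smaller of the two black ones, and it is not green. The larger black one stands outside the stand, so the middle one is the driver. The lock is at about (411,233) in the top view, with its slot nearly horizontal in the image. Now I'll measure.

```bash
cat > m.py <<'E'
from h import *
import pickle
s,t=pickle.load(open('c0.pkl','rb'))
def big(fr,x0,y0,x1,y1,cond):
    c=fr[y0:y1,x0:x1].astype(int);m=cond(c).astype(np.uint8)
    cs=cv2.findContours(m,cv2.RETR_EXTERNAL,cv2.CHAIN_APPROX_NONE)[0]
    return m,sorted(cs,key=cv2.contourArea,reverse=True)
# upsampled masks
def up(fr,x0,y0,x1,y1,k):
    return cv2.resize(fr[y0:y1,x0:x1],None,fx=k,fy=k,interpolation=cv2.INTER_CUBIC).astype(int)
def topx(p,x0,y0,k): return (np.array(p)+.5)/k-.5+[x0,y0]
k=8
# stand, dark
a=up(t[0],215,190,300,230,k); m=(a.max(2)<75).astype(np.uint8); m=cv2.morphologyEx(m,cv2.MORPH_OPEN,np.ones((3*k,3*k)))
m=cv2.morphologyEx(m,cv2.MORPH_CLOSE,np.ones((8*k,8*k)))
c=max(cv2.findContours(m,0,1)[0],key=cv2.contourArea);r=cv2.minAreaRect(c);b=[topx(p,215,190,k) for p in cv2.boxPoints(r)]
print('stand px',np.round(b,1).tolist())
W=[onz(t,*p,55) for p in b];print(np.round(W,1).tolist());ctr=np.mean(W,0);print('ctr',ctr,[round(np.linalg.norm(W[i]-W[i-1]),1) for i in range(4)])
# driver cap
a=up(t[0],245,198,262,215,k);m=((a.min(2)>110)).astype(np.uint8)
for c in cv2.findContours(m,0,1)[0]:
    if cv2.contourArea(c)<300: continue
    r=cv2.minAreaRect(c);p=topx(r[0],245,198,k);b=[onz(t,*topx(q,245,198,k),125) for q in cv2.boxPoints(r)]
    print('cap',p,np.array(r[1])/k,onz(t,*p,125),np.round(b,1).tolist())
# hex heads & panel
a=up(t[0],395,215,430,250,k);m=(a.min(2)>225).astype(np.uint8)
m2=cv2.morphologyEx(m,cv2.MORPH_CLOSE,np.ones((3*k,3*k)))
c=min(cv2.findContours(m2,0,1)[0],key=lambda c:-cv2.contourArea(c)*(abs(cv2.minAreaRect(c)[0][0]-16*k)<5*k));(x,y),(w,h),an=cv2.fitEllipse(c)
p=topx((x,y),395,215,k);print('lock px',p,w/k,h/k,onz(t,*p,77))
E
python3 m.py
```

```text
stand px [[219.8, 220.7], [221.4, 194.5], [294.8, 199.1], [293.1, 225.4]]
[[499.1, 319.1, 55.0], [561.1, 315.2, 55.0], [545.7, 142.4, 55.0], [484.2, 147.4, 55.0]]
ctr [522.51254802 231.02111314  55.        ] [np.float64(172.4), np.float64(62.1), np.float64(173.5), np.float64(61.8)]
cap [260.24999809 209.62499809] [5.87499905 2.37499952] [515.94763477 214.8334801  125.        ] [[522.5, 217.4, 125.0], [522.4, 212.2, 125.0], [509.4, 212.3, 125.0], [509.5, 217.5, 125.0]]
cap [251.33110714 205.97374535] [6.40809917 8.56079197] [524.49748051 234.44554184 125.        ] [[515.4, 241.8, 125.0], [534.3, 241.2, 125.0], [533.6, 227.0, 125.0], [514.7, 227.7, 125.0]]
lock px [410.84007454 233.19507599] 12.17574405670166 12.951858520507812 [ 458.75723867 -121.06584856   77.        ]
```

```bash
cat >> m.py <<'E'
print('---')
a=up(s[0],312,208,332,232,k);m=((a.min(2)>75)&(a.max(2)-a.min(2)<40)).astype(np.uint8)
for c in cv2.findContours(m,0,1)[0]:
    if cv2.contourArea(c)<300: continue
    r=cv2.minAreaRect(c);print('scap',topx(r[0],312,208,k),np.array(r[1])/k)
print('tri cap',tri(t,(251.33,205.97),s,(285+259/7,190+194/7)))
a=up(s[0],365,158,385,172,k);m=(a.min(2)>150).astype(np.uint8);m=cv2.morphologyEx(m,cv2.MORPH_CLOSE,np.ones((2*k,2*k)))
for c in cv2.findContours(m,0,1)[0]:
    if cv2.contourArea(c)<300: continue
    (x,y),wh,an=cv2.fitEllipse(c);p=topx((x,y),365,158,k);print('slock',p,wh,tri(t,(410.84,233.2),s,p))
# slot direction top : dark pixels within lock disc
cx,cy=410.84,233.2;a=up(t[0],395,215,430,250,k).min(2).astype(float)
yy,xx=np.mgrid[:a.shape[0],:a.shape[1]];P=topx(np.c_[xx.ravel(),yy.ravel()],395,215,k)
v=a.ravel();sel=(np.hypot(P[:,0]-cx,P[:,1]-cy)<4.8);w=np.clip(235-v,0,None)*sel
mu=(P*w[:,None]).sum(0)/w.sum();C=((P-mu).T*w)@(P-mu)/w.sum();e,V=np.linalg.eigh(C);d=V[:,1]
q1,q0=onz(t,*(mu+5*d),77),onz(t,*(mu-5*d),77);print('slot',mu,e,onz(t,*mu,77),'dir',np.arctan2(*(q1-q0)[1::-1]))
# panel corners (bright) 
for nm,p in dict(panelTR=(350+387/5,155+42/5),panelBR=(350+493/5,155+430/5),panelBL=(350+155/5,155+508/5),panelTL=(350+55/5,155+118/5)).items(): print(nm,onz(t,*p,75))
for nm,p in dict(hTL=(200,283),hTR=(342,245),hBR=(397,436),hBL=(248,470)).items(): print(nm,onz(t,350+p[0]/5,155+p[1]/5,76))
E
python3 m.py|sed -n '/---/,$p'
```

```text
---
scap [314.49999952 228.24999809] [5.87499905 6.37499905]
scap [329.1875 227.1875] [8.5 4.5]
scap [329.75 219.5 ] [4.875 3.375]
scap [323.75 213.75] [12.375 15.375]
tri cap (array([524.33657919, 234.18764113, 126.80148468]), np.float64(0.05133492818457213))
slock [374.55536747 163.8721261 ] (40.04182052612305, 88.8243637084961) (array([ 459.41996352, -120.60534308,   79.15904384]), np.float64(1.5430990750626135))
slot [410.85985007 233.2361222 ] [0.30899033 7.44132629] [ 458.66329467 -121.10616777   77.        ] dir 1.5485099271816432
panelTR [ 618.94844153 -167.0880651    75.        ]
panelBR [ 439.24660912 -205.74318685   75.        ]
panelBL [407.55847132 -51.72612912  75.        ]
panelTL [587.30960729 -12.69733264  75.        ]
hTL [509.13718266 -76.13131519  76.        ]
hTR [ 525.01783974 -141.58207359   76.        ]
hBR [ 437.4969718 -162.1290419   76.       ]
hBL [423.69964442 -94.24832987  76.        ]
```

```bash
python3 - <<'E'
from h import *
from scipy.spatial.transform import Rotation as R
o=ctrl.get_obs();M=R.from_rotvec(o['orientation']).as_matrix();print(np.round(M,3),o['qpos'],o['ee_pos'])
print('x ang',np.arctan2(M[1,0],M[0,0]),'y ang',np.arctan2(M[1,1],M[0,1]))
E
```

```text
[[ 0.96   0.279 -0.   ]
 [ 0.279 -0.96   0.001]
 [ 0.    -0.001 -1.   ]] [-1.30700166e+00  4.23570389e-01  1.63036126e+00  2.52642689e-05
  1.08861273e+00 -1.89785487e-02] [ 174.34278188 -599.83663978  222.19975412]
x ang 0.2827614693317398 y ang -1.2880348190090556
```

```bash
cat >> h.py <<'E'
from scipy.spatial.transform import Rotation as R
def inc(target,yang=None):
    o=ctrl.get_obs();M=R.from_rotvec(o['orientation']).as_matrix();p=np.array(o['ee_pos'])
    d=M.T@(np.array(target)-p);a=np.arctan2(M[1,1],M[0,1]);dy=0 if yang is None else -np.degrees(yang-a)
    print('t',round(o['t'],2),'p',np.round(p,1),'yang',round(a,4),'tilt',np.round(M[:2,2],4),'F',np.round(o['ft_force'],1),'Mz',np.round(o['moment'],3),'w',round(o['width'],1),'q6',round(o['qpos'][5],2))
    print('inc',np.round(d,1),'yaw',round(dy,2))
E
python3 - <<'E'
from h import *
import pickle
s,t=pickle.load(open('c0.pkl','rb'))
print(tri(t,(210+336/7,185+518/7),s,(285+643/7,190+122/7)))
print(tri(t,(220,165),s,(269,237)))
inc((524.4,234.3,222),-0.04)
E
```

```text
(array([409.12189709, 215.55058953, 163.79930078]), np.float64(1.3882552940709099))
(array([621.23508853, 307.40578183, 108.20050717]), np.float64(0.11814264631921105))
t 0.2 p [ 174.3 -599.8  222.2] yang -1.288 tilt [-0.0002  0.0009] F [-0.8 -0.6  0.1] Mz [-0.044 -0.048  0.006] w 88.1 q6 -0.02
inc [ 568.9 -703.3    0.9] yaw -71.51
```

Emit:
move_arm(
  increments=[0, 569, -703, 0, -71.5, 0, 569, -703, 0, -71.5, 0, 569, -703, 0, -71.5, 0, 569, -703, 0, -71.5, 0, 569, -703, 0, -71.5, 0, 569, -703, 0, -71.5, 0, 569, -703, 0, -71.5, 0, 569, -703, 0, -71.5, 0, 569, -703, 0, -71.5, 0, 569, -703, 0, -71.5, 0, 569, -703, 0, -71.5, 0, 569, -703, 0, -71.5],
)

```text
t: 1.7
ee_pos: [465.2, 93.6, 223.0]
orientation: [-2.265, -2.177, -0.001]
ft_force: [1.2, -0.8, 1.3]
width: 87.9
```

```bash
python3 -c "
from h import *
inc((524.4,234.3,160),-0.04)"
```

```text
t 1.7 p [465.2  93.6 223. ] yang -0.0396 tilt [0.0003 0.0008] F [ 1.2 -0.8  1.3] Mz [-0.    -0.146 -0.026] w 87.9 q6 0.21
inc [142.9  53.6  63.2] yaw 0.02
```

Emit:
move_arm(
  increments=[90, 143, 54, 0, 0, 90, 143, 54, 0, 0, 90, 143, 54, 0, 0, 90, 143, 54, 30, 0, 90, 143, 54, 63, 0, 90, 143, 54, 63, 0, 90, 143, 54, 63, 0],
)

```text
t: 2.58
ee_pos: [525.4, 234.5, 161.0]
orientation: [-2.265, -2.177, -0.003]
ft_force: [-0.0, -0.9, 0.5]
width: 56.8
```

```bash
python3 - <<'E'
from h import *
inc((524.4,234.3,87),-0.04)
s=cam('side');t=cam('top')
crop(s[0],270,130,410,290,4,'pics/s3.png')
E
```

```text
t 2.58 p [525.4 234.5 161. ] yang -0.0398 tilt [0.0012 0.0012] F [-0.  -0.9  0.5] Mz [-0.028 -0.132 -0.014] w 56.8 q6 0.44
inc [-0.4 -1.1 74. ] yaw 0.01
```

View pics/s3.png

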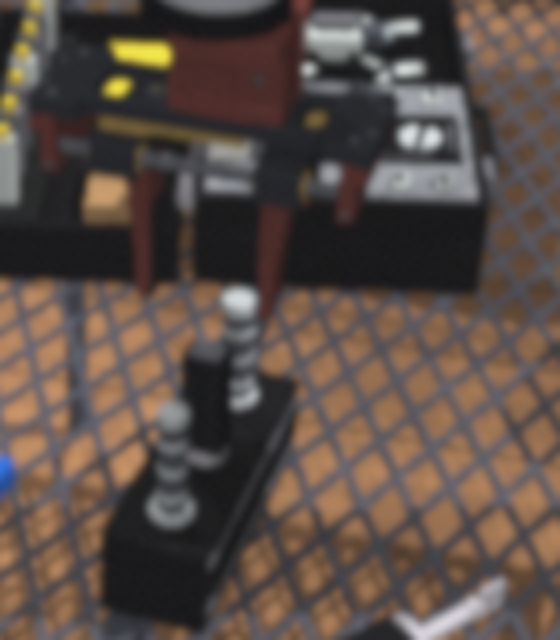

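```bash
python3 - <<'E'
from h import *
for n in('side','top'):
    c=cam(n);cv2.imwrite(f'pics/{n}4.png',c[0][:,:,::-1])
E
```

```text
(no output)
```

View pics/side4.png

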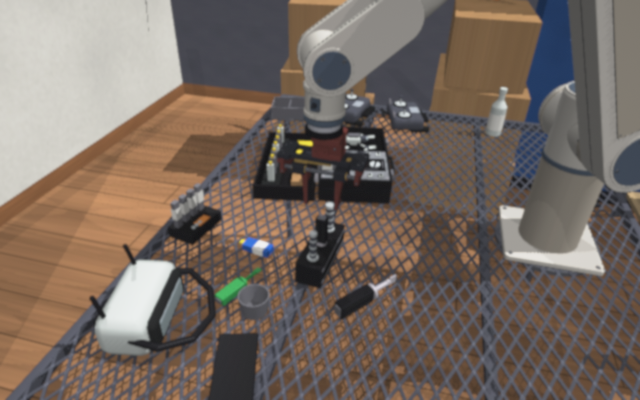

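View pics/top4.png

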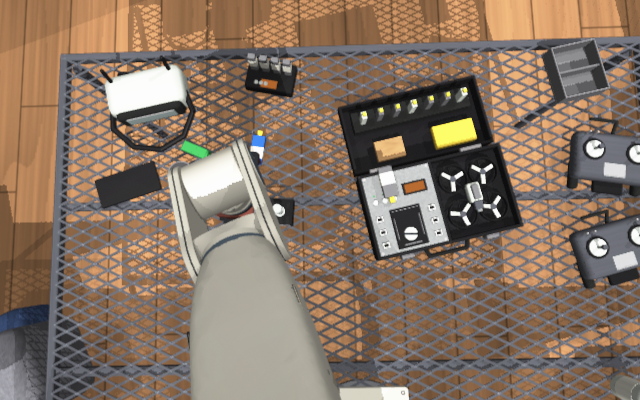

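Both free-standing look-alikes, the green one and the large black one, have toppled. The green one was never near the arm, so they fell on their own. The target driver and the stand haven't moved. Descending.

Emit:
move_arm(
  increments=[90, 0, -1, 40, 0, 90, 0, -1, 79, 0, 90, 0, -1, 79, 0, 90, 0, -1, 79, 0],
)

```text
t: 3.28
ee_pos: [525.8, 235.1, 83.9]
orientation: [2.265, 2.176, 0.007]
ft_force: [-0.2, -0.7, 0.6]
width: 56.6
```

```bash
python3 - <<'E'
from h import *
inc((524.4,234.3,82),-0.04)
s=cam('side')
crop(s[0],270,150,390,300,5,'pics/s5.png')
E
```

```text
t 3.27 p [525.8 235.1  83.9] yang -0.0399 tilt [0.0041 0.0025] F [-0.2 -0.7  0.6] Mz [-0.041 -0.073 -0.052] w 56.6 q6 0.44
inc [-0.9 -1.3  1.9] yaw 0.01
```

View pics/s5.png

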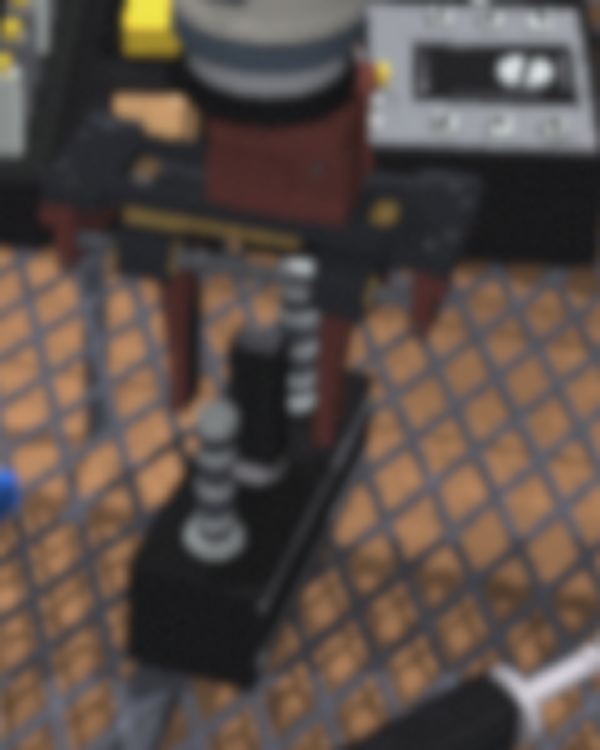

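The fingers straddle the handle along stand x and are clear of the hex drivers. Closing.

Emit:
move_arm(
  increments=[120, 0, -1, 1, 0, 255, 0, -1, 1, 0, 255, 0, -1, 1, 0, 255, 0, -1, 1, 0, 255, 0, -1, 1, 0, 255, 0, -1, 1, 0, 255, 0, -1, 1, 0],
)

```text
t: 4.2
ee_pos: [525.2, 235.4, 83.6]
orientation: [2.264, 2.176, 0.009]
ft_force: [-1.0, -0.2, 4.8]
width: 26.5
```

```bash
python3 - <<'E'
from h import *
inc((524.4,234.3,225),-0.04)
E
```

```text
t 4.2 p [525.2 235.4  83.6] yang -0.0399 tilt [0.0053 0.003 ] F [-1.  -0.2  4.8] Mz [-0.074  0.208  0.01 ] w 26.5 q6 0.44
inc [-7.000e-01 -1.000e-01 -1.414e+02] yaw 0.01
```

Emit:
move_arm(
  increments=[255, 0, 0, -10, 0, 255, 0, 0, -30, 0, 255, 0, 0, -60, 0, 255, 0, 0, -100, 0, 255, 0, 0, -145, 0, 255, 0, 0, -145, 0, 255, 0, 0, -145, 0],
)

```text
t: 5.08
ee_pos: [523.9, 234.7, 228.2]
orientation: [2.264, 2.176, 0.008]
ft_force: [0.8, 0.2, -1.1]
width: 26.5
```

```bash
python3 - <<'E'
from h import *
inc((458.7,-121.1,225),1.5485)
s=cam('side')
crop(s[0],240,80,390,290,4,'pics/s6.png')
E
```

```text
t 5.08 p [523.9 234.7 228.2] yang -0.0399 tilt [0.0046 0.0026] F [ 0.8  0.2 -1.1] Mz [-0.086 -0.079  0.054] w 26.5 q6 0.44
inc [-358.1  -51.     2. ] yaw -91.01
```

View pics/s6.png

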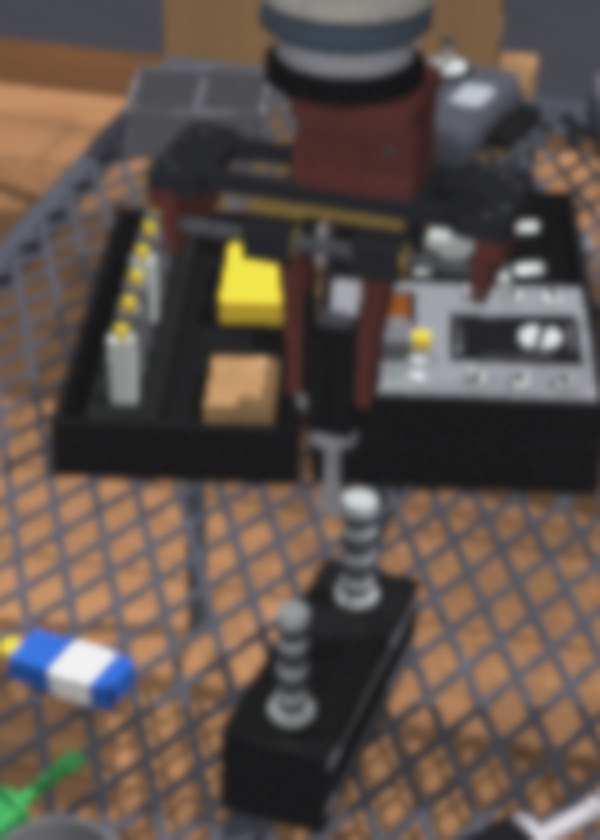

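Emit:
move_arm(
  increments=[255, -358, -51, 0, -91, 255, -358, -51, 0, -91, 255, -358, -51, 0, -91, 255, -358, -51, 0, -91, 255, -358, -51, 0, -91, 255, -358, -51, 0, -91, 255, -358, -51, 0, -91, 255, -358, -51, 0, -91, 255, -358, -51, 0, -91, 255, -358, -51, 0, -91, 255, -358, -51, 0, -91, 255, -358, -51, 0, -91],
)

```text
t: 6.62
ee_pos: [458.2, -120.9, 226.2]
orientation: [0.038, 3.139, 0.004]
ft_force: [0.2, 0.4, -0.9]
width: 26.8
```

```bash
python3 - <<'E'
from h import *
inc((458.7,-121.1,170),1.5485)
s=cam('side');t=cam('top')
crop(s[0],300,60,420,200,5,'pics/s7.png')
crop(t[0],340,140,500,270,5,'pics/t7.png')
E
```

```text
t 6.62 p [ 458.2 -120.9  226.2] yang 1.5466 tilt [0.0026 0.0023] F [ 0.2  0.4 -0.9] Mz [ 0.038 -0.116 -0.02 ] w 26.8 q6 -1.83
inc [-0.4 -0.3 56.2] yaw -0.11
```

View pics/s7.png

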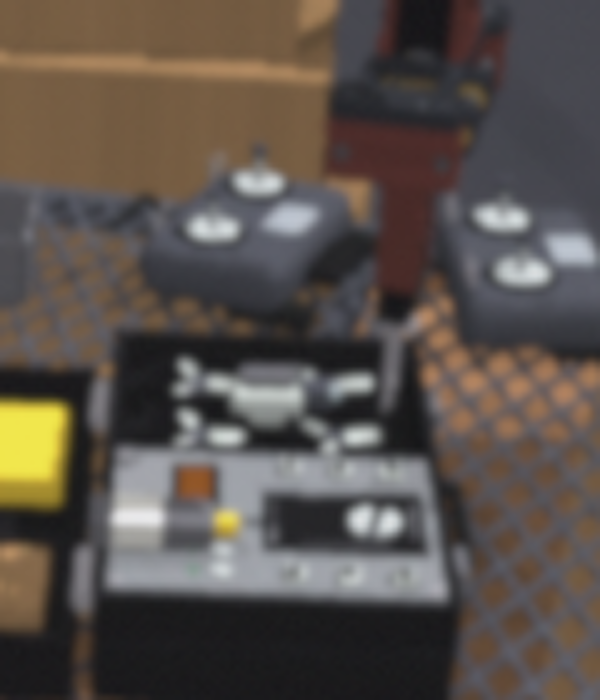

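View pics/t7.png

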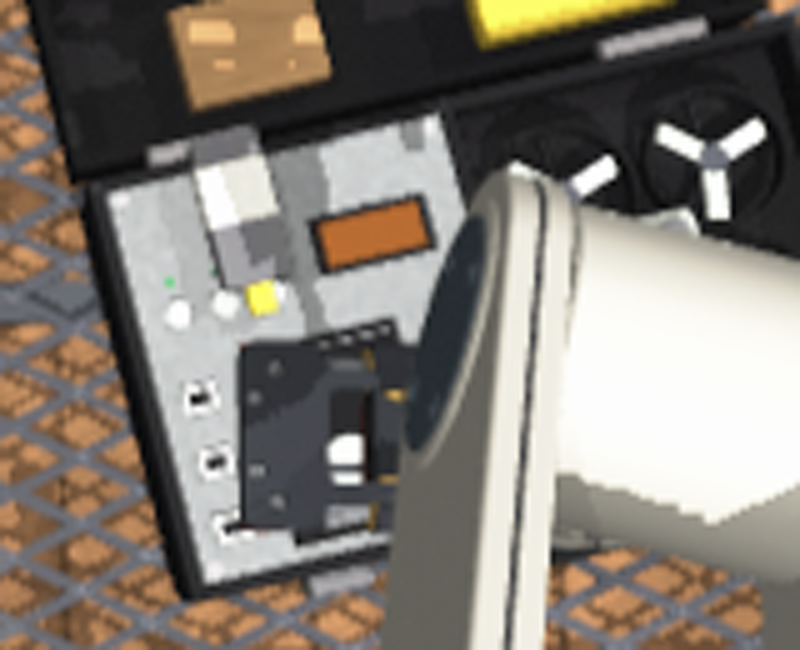

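Emit:
move_arm(
  increments=[255, 0, 0, 30, 0, 255, 0, 0, 63, 0, 255, 0, 0, 63, 0, 255, 0, 0, 63, 0],
)

```text
t: 7.22
ee_pos: [459.1, -121.0, 164.3]
orientation: [0.037, 3.137, 0.003]
ft_force: [-0.4, -0.0, -1.0]
width: 26.5
```

```bash
python3 - <<'E'
from h import *
inc((458.7,-121.1,157),1.5485)
s=cam('side')
p=np.array(ctrl.get_obs()['ee_pos'])
print('tip pred px',proj(s,p-[0,0,78.6]),'lock px',proj(s,[458.7,-121.1,77]))
crop(s[0],330,110,410,190,8,'pics/s8.png')
E
```

```text
t 7.22 p [ 459.1 -121.   164.3] yang 1.5472 tilt [0.004  0.0019] F [-0.4 -0.  -1. ] Mz [ 0.065 -0.124  0.048] w 26.5 q6 -1.83
inc [ 0.4 -0.1  7.3] yaw -0.08
tip pred px (np.float64(375.06346994646117), np.float64(161.71330095332536)) lock px (np.float64(375.0427391480407), np.float64(164.5212203400211))
```

View pics/s8.png

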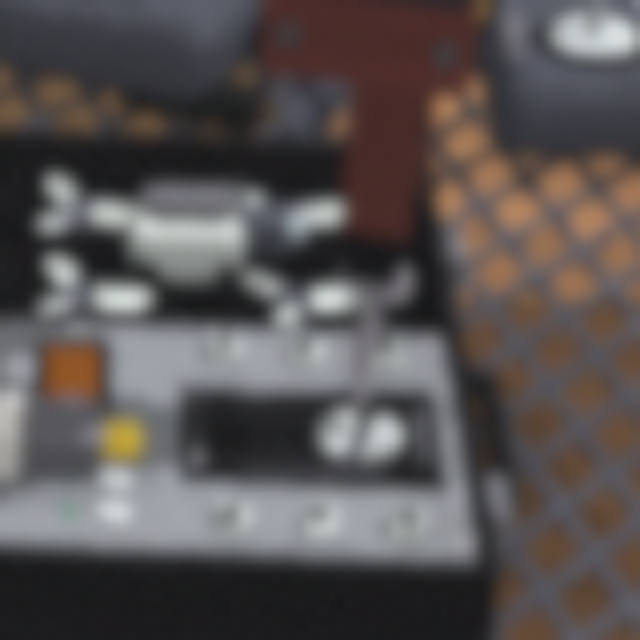

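Emit:
move_arm(
  increments=[255, -0.3, 0, 4, 0, 255, -0.3, 0, 7, 0, 255, -0.3, 0, 9, 0, 255, -0.3, 0, 10, 0, 255, -0.3, 0, 10, 0],
)

```text
t: 7.9
ee_pos: [459.7, -121.1, 154.5]
orientation: [0.037, 3.137, 0.003]
ft_force: [0.0, 0.4, -0.1]
width: 26.7
```

```bash
python3 - <<'E'
from h import *
inc((458.7,-121.1,150),1.5485)
E
```

```text
t 7.9 p [ 459.7 -121.1  154.5] yang 1.5472 tilt [0.0047 0.0017] F [ 0.   0.4 -0.1] Mz [ 0.061 -0.147  0.004] w 26.7 q6 -1.83
inc [ 1.  -0.   4.5] yaw -0.08
```

Emit:
move_arm(
  increments=[255, 1.4, 0, 0, 0, 255, 1.4, 0, 1.5, 0, 255, 1.4, 0, 3, 0, 255, 1.4, 0, 3, 0],
)

```text
t: 8.4
ee_pos: [458.2, -121.0, 151.3]
orientation: [0.037, 3.137, 0.003]
ft_force: [-0.1, -0.6, -1.1]
width: 26.0
```

```bash
python3 - <<'E'
from h import *
inc((458.7,-121.1,150),1.5485)
E
```

```text
t 8.4 p [ 458.2 -121.   151.3] yang 1.5472 tilt [0.0044 0.0018] F [-0.1 -0.6 -1.1] Mz [ 0.014 -0.12   0.056] w 26.0 q6 -1.84
inc [-0.5 -0.1  1.3] yaw -0.07
```

Emit:
move_arm(
  increments=[255, 0, 0, 1, 0, 255, 0, 0, 2, 0, 255, 0, 0, 2, 0],
)

```text
t: 8.78
ee_pos: [458.5, -121.1, 149.9]
orientation: [0.037, 3.136, 0.003]
ft_force: [-1.3, 1.3, 6.9]
width: 26.2
```

```bash
python3 - <<'E'
from h import *
inc((458.7,-121.1,150),1.5485)
s=cam('side')
crop(s[0],330,110,410,190,8,'pics/s9.png')
E
```

```text
t 8.78 p [ 458.5 -121.1  149.9] yang 1.5471 tilt [0.005  0.0017] F [-1.3  1.3  6.9] Mz [ 0.211  0.255 -0.01 ] w 26.2 q6 -1.84
inc [-0.2 -0.  -0.1] yaw -0.08
```

View pics/s9.png

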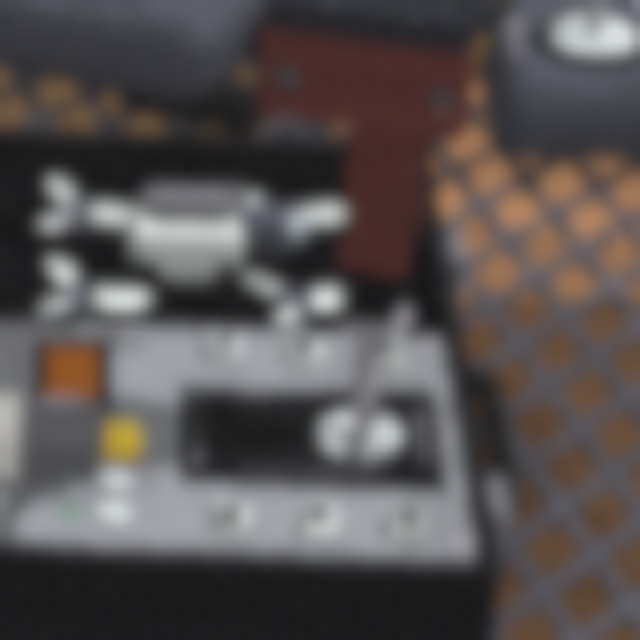

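The blade went 5–6 mm below head level before touching at about 7 N, so it is in the slot. Turning clockwise in stages now.

Emit:
move_arm(
  increments=[255, 0, 0, 0, 4, 255, 0, 0, 0.1, 8, 255, 0, 0, 0.2, 12, 255, 0, 0, 0.3, 16, 255, 0, 0, 0.4, 20, 255, 0, 0, 0.4, 20],
)

```text
t: 9.57
ee_pos: [458.3, -121.0, 150.0]
orientation: [0.582, 3.083, 0.004]
ft_force: [-2.6, 0.2, 6.7]
width: 25.9
```

```bash
python3 - <<'E'
from h import *
inc((458.7,-121.1,150),0.21)
E
```

```text
t 9.57 p [ 458.3 -121.   150. ] yang 1.1974 tilt [0.0046 0.0019] F [-2.6  0.2  6.7] Mz [0.256 0.393 0.054] w 25.9 q6 -1.49
inc [-0.4 -0.  -0. ] yaw 56.58
```

Emit:
move_arm(
  increments=[255, 0.2, 0, 0.1, 4, 255, 0.2, 0, 0.2, 8, 255, 0.2, 0, 0.3, 12, 255, 0.2, 0, 0.4, 16, 255, 0.2, 0, 0.5, 20],
)

```text
t: 10.2
ee_pos: [458.2, -120.6, 149.8]
orientation: [1.112, 2.934, 0.006]
ft_force: [-0.4, 1.8, 4.4]
width: 25.8
```

```bash
python3 - <<'E'
from h import *
inc((458.7,-121.1,150),0.21)
s=cam('side')
inc((458.7,-121.1,150),0.21)
crop(s[0],330,110,410,190,8,'pics/s10.png')
E
```

```text
t 10.2 p [ 458.2 -120.6  149.8] yang 0.8461 tilt [0.0047 0.0022] F [-0.4  1.8  4.4] Mz [0.444 0.091 0.162] w 25.8 q6 -1.13
inc [-0.7 -0.  -0.2] yaw 36.45
t 10.25 p [ 458.2 -120.7  149.8] yang 0.8434 tilt [0.0047 0.0022] F [-1.6  2.5  4. ] Mz [0.446 0.134 0.002] w 25.7 q6 -1.13
inc [-0.6 -0.  -0.2] yaw 36.29
```

View pics/s10.png

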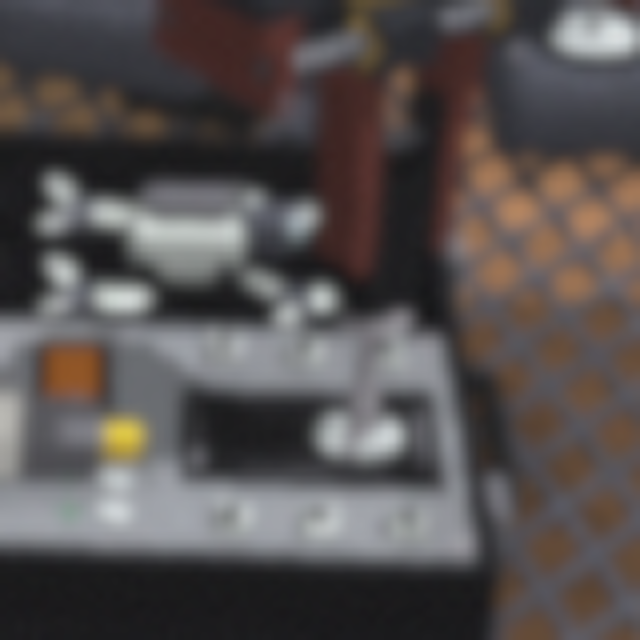

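```bash
python3 - <<'E'
from h import *
for i in range(4):
    cam('side');o=ctrl.get_obs();print(np.round(o['joint_torque'],3),np.round(o['moment'],3),np.round(o['ft_force'],1))
t=cam('top');crop(t[0],340,140,500,270,5,'pics/t10.png')
E
```

```text
[ -0.843 -39.326 -20.71   -0.338  -0.535   0.673] [0.487 0.104 0.087] [-1.3  2.8  5. ]
[ -0.915 -39.166 -20.675  -0.387  -0.576   0.327] [0.49  0.154 0.059] [-1.3  1.8  5. ]
[ -0.984 -39.004 -20.633  -0.429  -0.617   0.156] [0.551 0.195 0.102] [-0.9  1.9  4.1]
[ -1.02  -38.912 -20.604  -0.456  -0.64    0.07 ] [0.571 0.209 0.063] [-1.1  2.4  5.7]
```

View pics/t10.png

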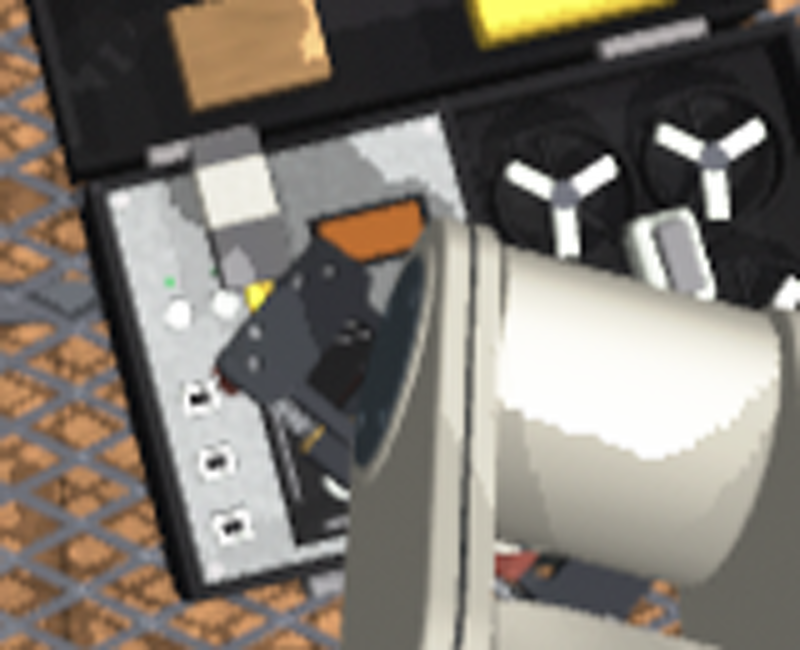

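Emit:
move_arm(
  increments=[255, 0.3, 0, 0.1, 4, 255, 0.3, 0, 0.2, 8, 255, 0.3, 0, 0.3, 12, 255, 0.3, 0, 0.4, 16, 255, 0.3, 0, 0.5, 20],
)

```text
t: 11.12
ee_pos: [458.2, -120.4, 149.3]
orientation: [1.602, 2.699, 0.007]
ft_force: [-0.2, 2.6, 3.8]
width: 26.2
```

```bash
cat > st.py <<'E'
from h import *
inc((458.7,-121.1,150),0.21)
L=[]
for i in range(4):
    cam('side');o=ctrl.get_obs();L.append(np.r_[o['moment'],o['ft_force'],o['joint_torque'][5]])
print(np.round(np.mean(L,0),3)); print([round(l[2],3) for l in L])
inc((458.7,-121.1,150),0.21)
E
python3 st.py
```

```text
t 11.12 p [ 458.2 -120.4  149.3] yang 0.4994 tilt [0.0051 0.0024] F [-0.2  2.6  3.8] Mz [ 0.645 -0.06   0.062] w 26.2 q6 -0.79
inc [-0.9  0.1 -0.7] yaw 16.58
[ 0.752 -0.044  0.105  0.175  3.073  4.283  0.259]
[np.float64(0.116), np.float64(0.091), np.float64(0.115), np.float64(0.096)]
t 11.32 p [ 458.2 -120.4  149.3] yang 0.5025 tilt [0.0052 0.0024] F [0.5 2.9 4.2] Mz [ 0.801 -0.085  0.096] w 25.8 q6 -0.79
inc [-0.9  0.1 -0.7] yaw 16.76
```

Emit:
move_arm(
  increments=[255, 0.3, 0, 0.1, 3, 255, 0.3, 0, 0.2, 6, 255, 0.3, 0, 0.3, 9, 255, 0.3, 0, 0.4, 12],
)

```text
t: 11.82
ee_pos: [458.3, -120.1, 149.1]
orientation: [1.871, 2.52, 0.008]
ft_force: [-0.0, 2.7, 5.3]
width: 25.7
```

```bash
python3 st.py
```

```text
t 11.82 p [ 458.3 -120.1  149.1] yang 0.2932 tilt [0.0056 0.0024] F [-0.   2.7  5.3] Mz [0.659 0.036 0.095] w 25.7 q6 -0.58
inc [-1.1  0.1 -0.9] yaw 4.76
[ 0.669 -0.06   0.119 -0.087  2.641  5.321  0.207]
[np.float64(0.145), np.float64(0.14), np.float64(0.1), np.float64(0.089)]
t 12.03 p [ 458.3 -120.1  149. ] yang 0.2953 tilt [0.0056 0.0023] F [0.6 2.6 5.1] Mz [ 0.649 -0.082  0.089] w 25.8 q6 -0.58
inc [-1.1  0.1 -1. ] yaw 4.89
```

Emit:
move_arm(
  increments=[255, 0.2, 0, 0.1, 1.5, 255, 0.2, 0, 0.1, 3, 255, 0.2, 0, 0.2, 4.5],
)

```text
t: 12.4
ee_pos: [458.3, -120.0, 149.0]
orientation: [1.967, 2.445, 0.009]
ft_force: [-0.6, 3.3, 4.6]
width: 25.7
```

```bash
python3 st.py
```

```text
t 12.4 p [ 458.3 -120.   149. ] yang 0.2157 tilt [0.0059 0.0023] F [-0.6  3.3  4.6] Mz [0.532 0.027 0.117] w 25.7 q6 -0.5
inc [-1.2  0.1 -1. ] yaw 0.33
[ 0.537  0.021  0.086 -0.406  1.836  5.505  0.151]
[np.float64(0.072), np.float64(0.079), np.float64(0.111), np.float64(0.083)]
t 12.6 p [ 458.3 -120.   149. ] yang 0.2165 tilt [0.0058 0.0023] F [-0.8  2.6  5.8] Mz [ 0.573 -0.002  0.083] w 26.0 q6 -0.5
inc [-1.2  0.1 -1. ] yaw 0.37
```

Emit:
move_arm(
  increments=[255, 0.1, 0, 0.1, 1, 255, 0.1, 0, 0.1, 2, 255, 0.1, 0, 0.1, 3],
)

```text
t: 12.98
ee_pos: [458.4, -119.9, 148.9]
orientation: [2.031, 2.393, 0.009]
ft_force: [-0.2, 2.6, 4.7]
width: 25.8
```

```bash
python3 st.py
```

```text
t 12.97 p [ 458.4 -119.9  148.9] yang 0.1635 tilt [0.006  0.0022] F [-0.2  2.6  4.7] Mz [ 0.568 -0.01   0.109] w 25.8 q6 -0.45
inc [-1.2  0.1 -1.1] yaw -2.67
[ 0.479  0.027  0.101 -0.477  2.199  5.331  0.136]
[np.float64(0.11), np.float64(0.056), np.float64(0.149), np.float64(0.09)]
t 13.18 p [ 458.3 -119.9  148.9] yang 0.164 tilt [0.0059 0.0022] F [-0.4  2.8  5.6] Mz [0.451 0.052 0.09 ] w 25.9 q6 -0.45
inc [-1.3  0.2 -1.1] yaw -2.63
```

Emit:
move_arm(
  increments=[255, 0, 0, 0.1, 1, 255, 0, 0, 0.1, 2, 255, 0, 0, 0.1, 3],
)

```text
t: 13.55
ee_pos: [458.4, -119.9, 148.9]
orientation: [2.093, 2.339, 0.009]
ft_force: [-0.3, 2.3, 5.6]
width: 25.6
```

```bash
python3 st.py
```

```text
t 13.55 p [ 458.4 -119.9  148.9] yang 0.1109 tilt [0.006  0.0023] F [-0.3  2.3  5.6] Mz [0.647 0.01  0.154] w 25.6 q6 -0.4
inc [-1.3  0.2 -1.1] yaw -5.68
[ 5.840e-01 -2.000e-03  8.300e-02 -6.560e-01  2.463e+00  4.923e+00
  1.370e-01]
[np.float64(0.082), np.float64(0.053), np.float64(0.083), np.float64(0.114)]
t 13.75 p [ 458.4 -119.9  148.8] yang 0.1115 tilt [0.006  0.0023] F [-0.5  2.8  4.5] Mz [0.597 0.005 0.114] w 25.3 q6 -0.4
inc [-1.2  0.2 -1.2] yaw -5.65
```

Emit:
move_arm(
  increments=[255, 0, 0, 0, 1, 255, 0, 0, 0.1, 2, 255, 0, 0, 0.1, 3],
)

```text
t: 14.12
ee_pos: [458.4, -119.9, 148.8]
orientation: [2.154, 2.283, 0.009]
ft_force: [0.2, 3.1, 5.0]
width: 26.0
```

```bash
python3 st.py
```

```text
t 14.12 p [ 458.4 -119.9  148.8] yang 0.0579 tilt [0.0062 0.0023] F [0.2 3.1 5. ] Mz [ 0.652 -0.025  0.124] w 26.0 q6 -0.35
inc [-1.3  0.2 -1.2] yaw -8.71
[ 6.200e-01  1.000e-03  1.100e-01 -5.100e-01  2.855e+00  5.641e+00
  1.380e-01]
[np.float64(0.133), np.float64(0.09), np.float64(0.115), np.float64(0.102)]
t 14.32 p [ 458.5 -119.8  148.8] yang 0.0586 tilt [0.0061 0.0023] F [-1.   2.9  5.7] Mz [ 0.627 -0.024  0.102] w 25.6 q6 -0.35
inc [-1.3  0.2 -1.2] yaw -8.68
```

Emit:
move_arm(
  increments=[255, 0, 0, 0, 1, 255, 0, 0, 0.1, 2, 255, 0, 0, 0.1, 3],
)

```text
t: 14.7
ee_pos: [458.4, -119.8, 148.7]
orientation: [2.214, 2.225, 0.009]
ft_force: [-0.2, 2.5, 5.2]
width: 25.9
```

```bash
python3 st.py; python3 - <<'E'
from h import *
s=cam('side');crop(s[0],345,140,400,185,12,'pics/s11.png')
import pickle;crop(pickle.load(open('c0.pkl','rb'))[0][0],345,140,400,185,12,'pics/s11b.png')
E
```

```text
t 14.7 p [ 458.4 -119.8  148.7] yang 0.0049 tilt [0.0061 0.0024] F [-0.2  2.5  5.2] Mz [0.677 0.004 0.173] w 25.9 q6 -0.29
inc [-1.3  0.3 -1.3] yaw -11.75
[ 0.657  0.013  0.117 -0.315  2.832  5.338  0.138]
[np.float64(0.087), np.float64(0.185), np.float64(0.079), np.float64(0.116)]
t 14.9 p [ 458.5 -119.8  148.7] yang 0.0054 tilt [0.0061 0.0024] F [-0.1  2.4  5.2] Mz [ 0.628 -0.026  0.116] w 25.9 q6 -0.29
inc [-1.3  0.2 -1.3] yaw -11.72
```

View pics/s11.png

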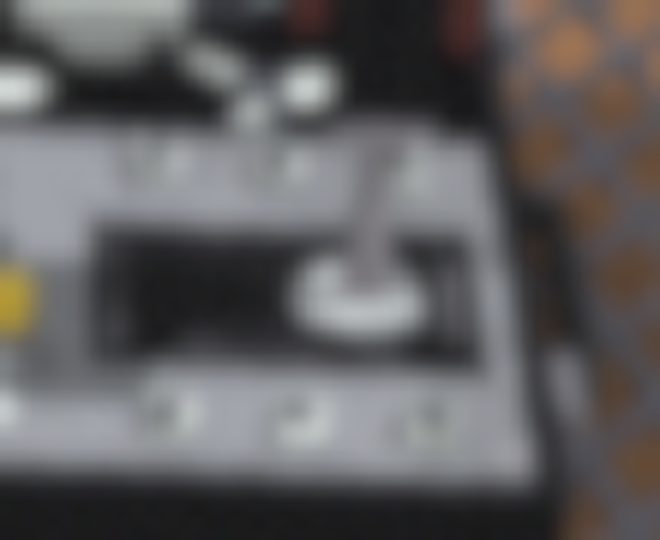

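View pics/s11b.png

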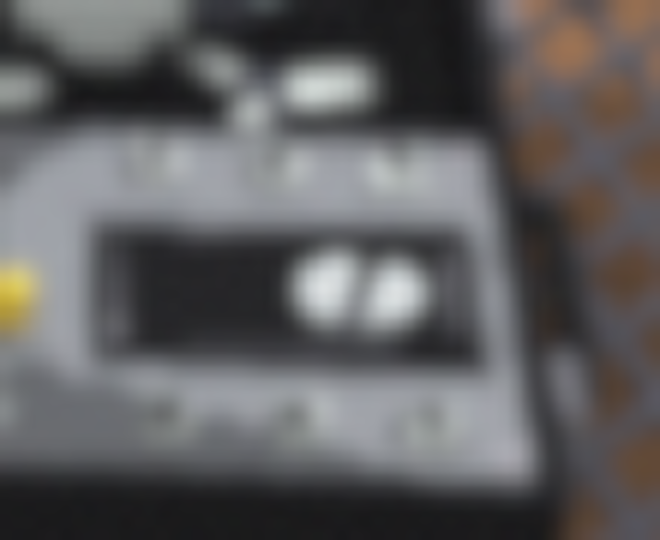

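Emit:
move_arm(
  increments=[255, 0, 0, 0.1, 1, 255, 0, 0, 0.1, 2, 255, 0, 0, 0.1, 3, 255, 0, 0, 0.1, 4],
)

```text
t: 15.45
ee_pos: [458.5, -119.8, 148.6]
orientation: [2.291, 2.146, 0.01]
ft_force: [-0.2, 2.4, 5.5]
width: 25.7
```

```bash
python3 st.py
```

```text
t 15.45 p [ 458.5 -119.8  148.6] yang -0.0657 tilt [0.0062 0.0025] F [-0.2  2.4  5.5] Mz [ 0.672 -0.011  0.053] w 25.7 q6 -0.22
inc [-1.3  0.3 -1.4] yaw -15.8
[ 0.683 -0.044  0.09  -0.097  2.841  4.568  0.136]
[np.float64(0.073), np.float64(0.104), np.float64(0.123), np.float64(0.061)]
t 15.65 p [ 458.6 -119.8  148.6] yang -0.0652 tilt [0.0063 0.0025] F [-0.2  2.7  4.9] Mz [ 0.711 -0.06   0.061] w 25.7 q6 -0.22
inc [-1.3  0.2 -1.4] yaw -15.77
```

Emit:
move_arm(
  increments=[255, 0, 0, 0, 1, 255, 0, 0, 0.1, 2, 255, 0, 0, 0.1, 2],
)

```text
t: 16.02
ee_pos: [458.6, -119.7, 148.6]
orientation: [2.329, 2.105, 0.01]
ft_force: [-0.7, 2.1, 5.7]
width: 25.9
```

```bash
python3 st.py
```

```text
t 16.02 p [ 458.6 -119.7  148.6] yang -0.1012 tilt [0.0064 0.0026] F [-0.7  2.1  5.7] Mz [0.67  0.04  0.106] w 25.9 q6 -0.19
inc [-1.3  0.3 -1.4] yaw -17.83
[ 0.667  0.024  0.111 -0.261  3.42   4.863  0.11 ]
[np.float64(0.124), np.float64(0.13), np.float64(0.081), np.float64(0.109)]
t 16.23 p [ 458.6 -119.7  148.6] yang -0.101 tilt [0.0064 0.0026] F [-0.3  4.1  5. ] Mz [0.66  0.023 0.109] w 26.1 q6 -0.19
inc [-1.3  0.3 -1.4] yaw -17.82
```

```bash
python3 - <<'E'
from h import *
s=cam('side');crop(s[0],355,130,395,175,13,'pics/s12.png')
t=cam('top');crop(t[0],340,140,460,270,5,'pics/t12.png')
E
```

```text
(no output)
```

View pics/s12.png

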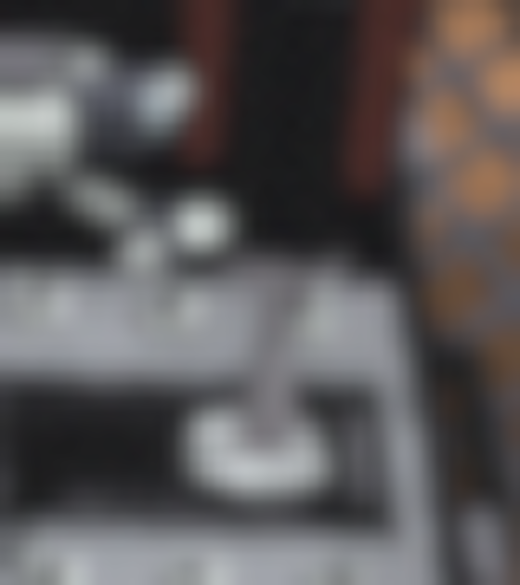

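View pics/t12.png

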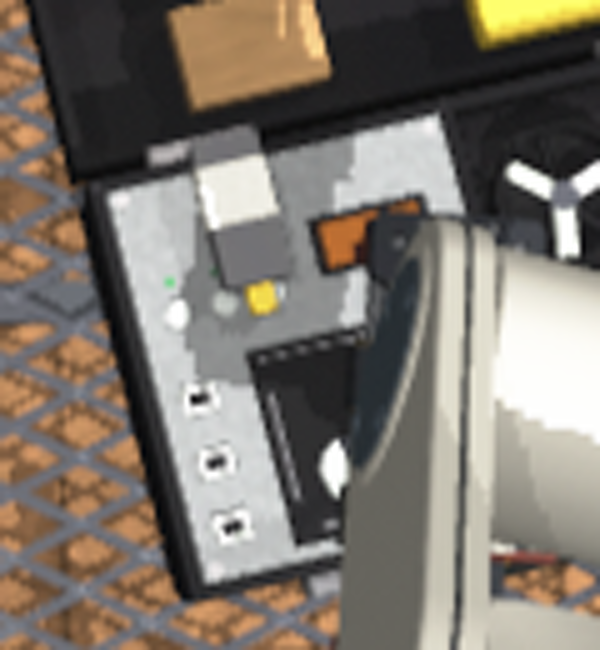

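```bash
python3 - <<'E'
from h import *
s=cam('side');im=cv2.resize(s[0][130:175,355:395,::-1],None,fx=13,fy=13,interpolation=cv2.INTER_CUBIC)
c=np.array([458.7,-121.1,76])
P=lambda p:tuple(int(v) for v in ((np.array(proj(s,p))-[355,130]+.5)*13))
for a,col in((0.21,(0,255,0)),(0.5,(0,255,255)),(-0.1,(0,0,255))):
    d=np.array([np.cos(a),np.sin(a),0])
    for sg in(-1,1): cv2.circle(im,P(c+sg*15*d),4,col,-1)
cv2.imwrite('pics/s13.png',im)
E
```

```text
(no output)
```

View pics/s13.png

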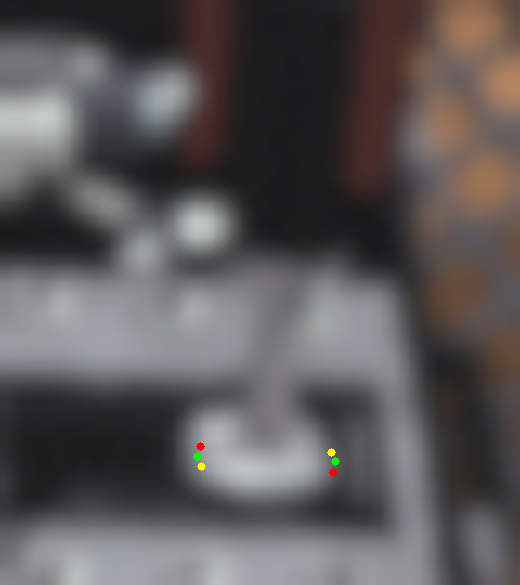

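```bash
python3 - <<'E'
from h import *
import pickle
s0=pickle.load(open('c0.pkl','rb'))[0]
fr=np.mean([cam('side')[0] for _ in range(3)],0).astype(np.float32);s=cam('side')
g1=fr.min(2);g0=s0[0].astype(np.float32).min(2)
for g,z in((g0,77),(g1,75.5)):
    c=np.array([459,-121,z])
    v=[]
    for a in np.arange(0,360,15):
        p=proj(s,c+11*np.array([np.cos(np.radians(a)),np.sin(np.radians(a)),0]))
        v.append(int(cv2.getRectSubPix(g,(1,1),(float(p[0]),float(p[1])))[0,0]))
    print(dict(zip(range(0,360,15),v)))
print(np.round(g1[156:172,366:386]).astype(int))
E
```

```text
{0: 211, 15: 200, 30: 189, 45: 174, 60: 151, 75: 126, 90: 119, 105: 135, 120: 150, 135: 156, 150: 159, 165: 160, 180: 171, 195: 182, 210: 198, 225: 208, 240: 205, 255: 184, 270: 150, 285: 146, 300: 177, 315: 204, 330: 215, 345: 212}
{0: 168, 15: 167, 30: 164, 45: 166, 60: 163, 75: 160, 90: 155, 105: 148, 120: 143, 135: 142, 150: 143, 165: 145, 180: 142, 195: 147, 210: 148, 225: 155, 240: 150, 255: 139, 270: 127, 285: 125, 300: 138, 315: 156, 330: 168, 345: 168}
[[150 147 146 147 148 149 147 141 129 119 122 132 141 149 152 151 150 149
  142 119]
 [146 144 143 143 144 144 141 135 125 119 125 133 137 141 144 144 144 146
  143 127]
 [125 125 126 126 128 126 122 118 116 119 125 125 123 125 126 128 129 133
  138 129]
 [ 88  90  92  95  97  97  94  97 107 117 121 111  98  94  96  98 100 109
  125 126]
 [ 56  57  60  67  74  80  84  91 104 117 119 101  77  64  63  66  70  85
  111 121]
 [ 41  41  48  69  96 113 116 112 111 118 120 105  81  59  51  57  64  77
  105 121]
 [ 37  38  53  93 137 157 154 136 120 118 122 122 108  82  61  65  76  82
  105 126]
 [ 34  37  58 106 153 173 167 146 126 121 128 140 136 109  75  72  85  86
  105 132]
 [ 32  38  60 105 147 169 169 157 147 141 146 157 155 129  90  77  89  87
  102 133]
 [ 31  38  58  98 140 167 179 181 178 172 170 173 167 141 101  79  87  85
   98 130]
 [ 35  38  52  84 122 151 171 183 184 179 173 169 157 132  95  74  83  83
   94 124]
 [ 42  43  47  62  86 109 130 146 151 147 142 134 120  98  72  63  74  77
   87 117]
 [ 52  53  55  56  60  68  82  95  99  98  95  88  75  61  49  50  61  65
   78 112]
 [ 71  71  72  71  70  68  69  72  75  77  76  70  62  53  47  48  52  55
   73 107]
 [102 101 101 100 100  98  95  94  94  96  96  93  89  83  78  75  74  75
   84 109]
 [135 134 134 134 135 135 131 128 127 127 128 128 127 124 119 114 111 112
  113 123]]
```

Emit:
move_arm(
  increments=[255, 0, 0, 0, 1, 255, 0, 0, 0.1, 2, 255, 0, 0, 0.1, 3],
)

```text
t: 16.95
ee_pos: [458.6, -119.7, 148.5]
orientation: [2.385, 2.042, 0.01]
ft_force: [-0.2, 3.3, 6.0]
width: 26.1
```

```bash
python3 st.py
```

```text
t 16.95 p [ 458.6 -119.7  148.5] yang -0.1548 tilt [0.0065 0.0026] F [-0.2  3.3  6. ] Mz [ 0.67  -0.008  0.116] w 26.1 q6 -0.13
inc [-1.4  0.3 -1.5] yaw -20.9
[ 0.687  0.017  0.094 -0.312  2.623  4.972  0.14 ]
[np.float64(0.114), np.float64(0.097), np.float64(0.093), np.float64(0.073)]
t 17.15 p [ 458.6 -119.7  148.5] yang -0.1542 tilt [0.0065 0.0026] F [-0.7  2.5  5.3] Mz [0.676 0.024 0.073] w 26.4 q6 -0.13
inc [-1.4  0.3 -1.5] yaw -20.87
```

Emit:
move_arm(
  increments=[255, 0, 0, 0, 1, 255, 0, 0, 0.1, 2, 255, 0, 0, 0.1, 3],
)

```text
t: 17.52
ee_pos: [458.7, -119.6, 148.5]
orientation: [2.438, 1.978, 0.011]
ft_force: [0.2, 2.7, 5.1]
width: 25.6
```

```bash
python3 st.py
```

```text
t 17.52 p [ 458.7 -119.6  148.5] yang -0.208 tilt [0.0066 0.0027] F [0.2 2.7 5.1] Mz [0.691 0.023 0.115] w 25.6 q6 -0.08
inc [-1.4  0.3 -1.5] yaw -23.95
[ 0.687  0.008  0.116 -0.436  2.81   5.6    0.141]
[np.float64(0.172), np.float64(0.076), np.float64(0.103), np.float64(0.115)]
t 17.73 p [ 458.7 -119.7  148.5] yang -0.2074 tilt [0.0066 0.0027] F [-0.4  3.3  5.2] Mz [ 0.698 -0.011  0.115] w 26.1 q6 -0.08
inc [-1.4  0.3 -1.5] yaw -23.92
```

Emit:
move_arm(
  increments=[255, 0, 0, 0, 1, 255, 0, 0, 0.1, 2, 255, 0, 0, 0.1, 3],
)

```text
t: 18.1
ee_pos: [458.8, -119.7, 148.5]
orientation: [2.49, 1.912, 0.011]
ft_force: [-0.1, 3.0, 5.2]
width: 25.9
```

```bash
python3 st.py
```

```text
t 18.1 p [ 458.8 -119.7  148.5] yang -0.2611 tilt [0.0068 0.0027] F [-0.1  3.   5.2] Mz [ 0.721 -0.013  0.197] w 25.9 q6 -0.03
inc [-1.4  0.3 -1.5] yaw -26.99
[ 0.715  0.06   0.165 -0.263  3.301  5.701  0.195]
[np.float64(0.155), np.float64(0.164), np.float64(0.155), np.float64(0.184)]
t 18.3 p [ 458.8 -119.6  148.4] yang -0.2605 tilt [0.0068 0.0027] F [-0.2  3.3  6.5] Mz [0.711 0.056 0.184] w 26.0 q6 -0.03
inc [-1.4  0.3 -1.6] yaw -26.96
```

Emit:
move_arm(
  increments=[255, 0, 0, 0, 0.5, 255, 0, 0, 0, 1],
)

```text
t: 18.55
ee_pos: [458.8, -119.6, 148.5]
orientation: [2.507, 1.89, 0.011]
ft_force: [-0.2, 2.2, 3.6]
width: 26.0
```

```bash
python3 st.py
```

```text
t 18.55 p [ 458.8 -119.6  148.5] yang -0.2789 tilt [0.0068 0.0027] F [-0.2  2.2  3.6] Mz [ 0.647 -0.006  0.216] w 26.0 q6 -0.01
inc [-1.4  0.3 -1.5] yaw -28.01
[ 0.668 -0.013  0.169 -0.212  3.141  5.225  0.202]
[np.float64(0.156), np.float64(0.175), np.float64(0.178), np.float64(0.167)]
t 18.75 p [ 458.8 -119.6  148.5] yang -0.2786 tilt [0.0068 0.0027] F [0.6 3.6 5.6] Mz [0.655 0.03  0.167] w 25.9 q6 -0.01
inc [-1.4  0.3 -1.5] yaw -27.99
```

Emit:
move_arm(
  increments=[255, 0, 0, 0, 0.7, 255, 0, 0, 0, 1.5],
)

```text
t: 19.0
ee_pos: [458.9, -119.6, 148.5]
orientation: [2.532, 1.856, 0.011]
ft_force: [-0.5, 2.7, 4.8]
width: 25.7
```

```bash
python3 st.py
```

```text
t 19.0 p [ 458.9 -119.6  148.5] yang -0.3059 tilt [0.007  0.0026] F [-0.5  2.7  4.8] Mz [ 0.726 -0.125  0.202] w 25.7 q6 0.02
inc [-1.5  0.3 -1.5] yaw -29.56
[ 0.718 -0.142  0.222  0.32   3.36   5.265  0.236]
[np.float64(0.217), np.float64(0.228), np.float64(0.249), np.float64(0.196)]
t 19.2 p [ 458.9 -119.6  148.5] yang -0.3048 tilt [0.007  0.0027] F [0.2 3.4 4.9] Mz [ 0.776 -0.158  0.196] w 26.0 q6 0.02
inc [-1.5  0.3 -1.5] yaw -29.5
```

The torque climbed from 0.11 to 0.22 N m with no further sinking, so the lock is at its firm stop. I'll back off within the play and lift out.

Emit:
move_arm(
  increments=[255, 0, 0, 0, -4, 255, 0, 0, 0, -9, 255, 0, 0, -2, -9, 255, 0, 0, -8, -9, 255, 0, 0, -20, -9, 255, 0, 0, -50, -9, 255, 0, 0, -80, -9, 255, 0, 0, -80, -9],
)

```text
t: 20.2
ee_pos: [460.0, -120.5, 231.1]
orientation: [2.374, 2.046, 0.016]
ft_force: [-0.1, 0.1, 0.2]
width: 25.9
```

```bash
python3 - <<'E'
from h import *
inc((523.9,234.7,228),-0.04)
s=cam('side');t=cam('top')
crop(s[0],330,60,410,190,6,'pics/s14.png')
E
```

```text
t 20.2 p [ 460.  -120.5  231.1] yang -0.1483 tilt [0.0124 0.0009] F [-0.1  0.1  0.2] Mz [-0.031 -0.042 -0.006] w 25.9 q6 -0.14
inc [360.7  10.7   4.2] yaw -6.2
```

View pics/s14.png

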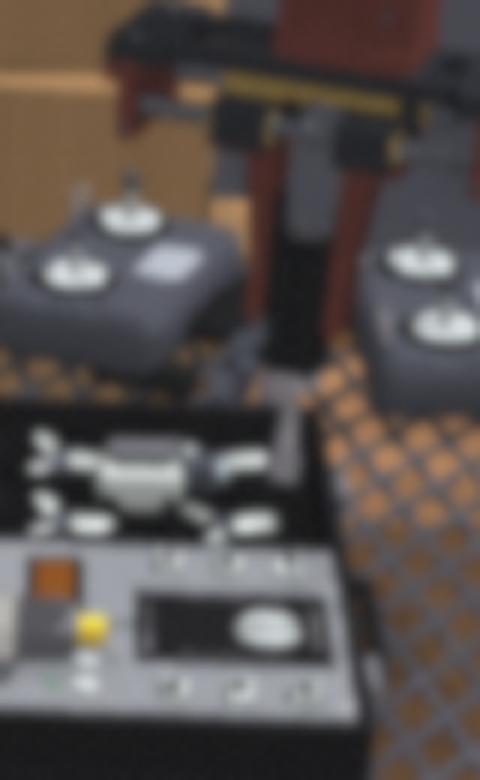

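Emit:
move_arm(
  increments=[255, 361, 11, 2, -6, 255, 361, 11, 2, -6, 255, 361, 11, 2, -6, 255, 361, 11, 2, -6, 255, 361, 11, 2, -6, 255, 361, 11, 2, -6, 255, 361, 11, 2, -6, 255, 361, 11, 2, -6, 255, 361, 11, 2, -6, 255, 361, 11, 2, -6, 255, 361, 11, 2, -6, 255, 361, 11, 2, -6],
)

```text
t: 21.8
ee_pos: [522.4, 235.2, 227.9]
orientation: [2.267, 2.17, 0.011]
ft_force: [-0.1, -0.0, -0.9]
width: 26.1
```

```bash
python3 - <<'E'
from h import *
inc((525.2,235.4,228),-0.04)
s=cam('side');t=cam('top')
a=t[0]
crop(a,350,155,460,265,5,'pics/t15.png')
crop(s[0],260,80,380,290,4,'pics/s15.png')
cx,cy=410.84,233.2;k=8
a=cv2.resize(t[0][215:250,395:430],None,fx=k,fy=k,interpolation=cv2.INTER_CUBIC).min(2).astype(float)
yy,xx=np.mgrid[:a.shape[0],:a.shape[1]];P=(np.c_[xx.ravel(),yy.ravel()]+.5)/k-.5+[395,215]
v=a.ravel();sel=(np.hypot(P[:,0]-cx,P[:,1]-cy)<4.8);w=np.clip(235-v,0,None)*sel
mu=(P*w[:,None]).sum(0)/w.sum();C=((P-mu).T*w)@(P-mu)/w.sum();e,V=np.linalg.eigh(C);d=V[:,1]
q1,q0=onz(t,*(mu+5*d),76),onz(t,*(mu-5*d),76);print('slot',mu,e,'dir',np.arctan2(*(q1-q0)[1::-1]))
E
```

```text
t 21.8 p [522.4 235.2 227.9] yang -0.0439 tilt [0.0076 0.0024] F [-0.1 -0.  -0.9] Mz [ 0.01  -0.12   0.009] w 26.1 q6 0.45
inc [ 0.3  2.8 -0.1] yaw -0.22
slot [410.58845427 233.21887857] [0.44973361 7.64277299] dir -2.9349981477000298
```

View pics/t15.png

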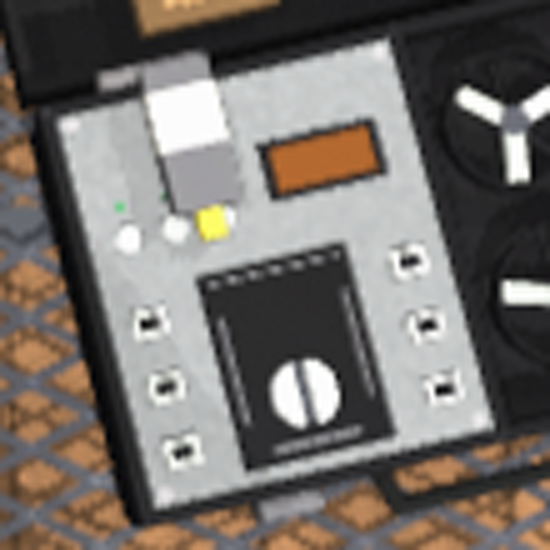

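View pics/s15.png

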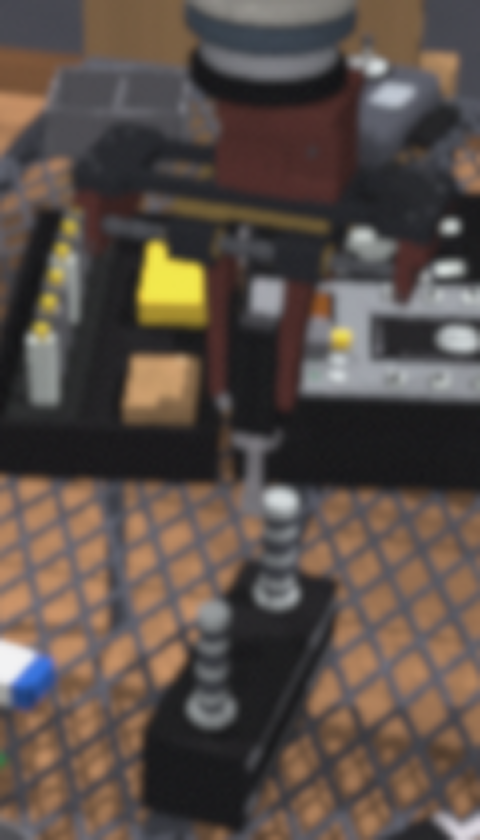

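The slot now lies at 0.207 rad in world, against the case's x axis at 0.21, so the lock is home. Returning the driver to its hole, with an x correction first.

Emit:
move_arm(
  increments=[255, 0.3, 2.8, 0, 0, 255, 0.3, 2.8, 30, 0, 255, 0.3, 2.8, 60, 0, 255, 0.3, 2.8, 84, 0, 255, 0.3, 2.8, 84, 0, 255, 0.3, 2.8, 84, 0],
)

```text
t: 22.65
ee_pos: [526.5, 236.1, 144.7]
orientation: [2.266, 2.17, 0.013]
ft_force: [-0.2, 0.0, -1.2]
width: 25.8
```

```bash
python3 - <<'E'
from h import *
inc((525.0,235.4,84.6),-0.04)
s=cam('side')
crop(s[0],270,140,370,290,5,'pics/s16.png')
E
```

```text
t 22.65 p [526.5 236.1 144.7] yang -0.0435 tilt [0.0087 0.0029] F [-0.2  0.  -1.2] Mz [ 0.025 -0.126 -0.003] w 25.8 q6 0.45
inc [-0.9 -2.  60.1] yaw -0.2
```

View pics/s16.png

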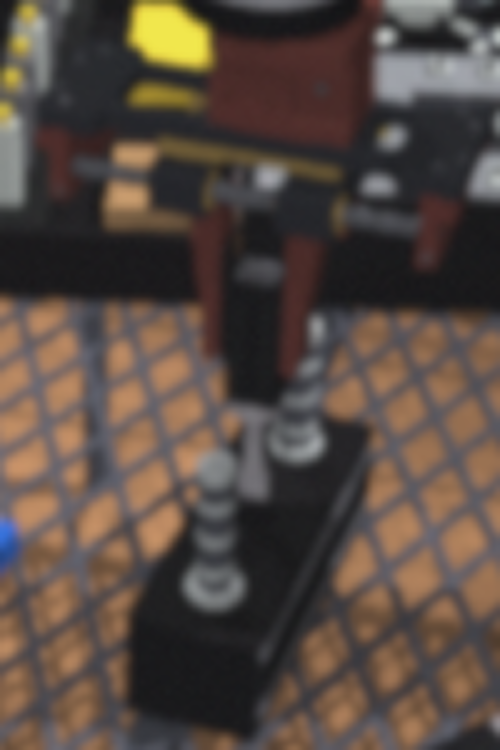

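Emit:
move_arm(
  increments=[255, -0.8, -2.3, 0, 0, 255, -0.8, -2.3, 10, 0, 255, -0.8, -2.3, 20, 0, 255, -0.8, -2.3, 30, 0, 255, -0.8, -2.3, 30, 0],
)

```text
t: 23.32
ee_pos: [523.8, 235.2, 113.7]
orientation: [2.267, 2.17, 0.011]
ft_force: [-0.3, 0.2, 0.4]
width: 25.9
```

```bash
python3 - <<'E'
from h import *
inc((525.0,235.4,84.6),-0.04)
E
```

```text
t 23.32 p [523.8 235.2 113.7] yang -0.0435 tilt [0.0072 0.0022] F [-0.3  0.2  0.4] Mz [-0.093 -0.045  0.035] w 25.9 q6 0.45
inc [ 0.1  0.9 29.1] yaw -0.2
```

Tip at about z = 35, inside the hole with no force. Continuing down.

Emit:
move_arm(
  increments=[255, 0, 0.7, 10, 0, 255, 0, 0.7, 18, 0, 255, 0, 0.7, 24, 0, 255, 0, 0.7, 27, 0, 255, 0, 0.7, 28, 0, 255, 0, 0.7, 28, 0],
)

```text
t: 24.08
ee_pos: [524.8, 235.3, 85.8]
orientation: [2.267, 2.17, 0.011]
ft_force: [-0.3, 0.8, -0.9]
width: 25.5
```

```bash
python3 - <<'E'
from h import *
inc((525.0,235.4,83.6),-0.04)
s=cam('side')
crop(s[0],270,150,370,290,5,'pics/s17.png')
E
```

```text
t 24.07 p [524.8 235.3  85.8] yang -0.0435 tilt [0.0075 0.0023] F [-0.3  0.8 -0.9] Mz [-0.052 -0.056  0.012] w 25.5 q6 0.45
inc [0.1 0.1 2.2] yaw -0.2
```

View pics/s17.png

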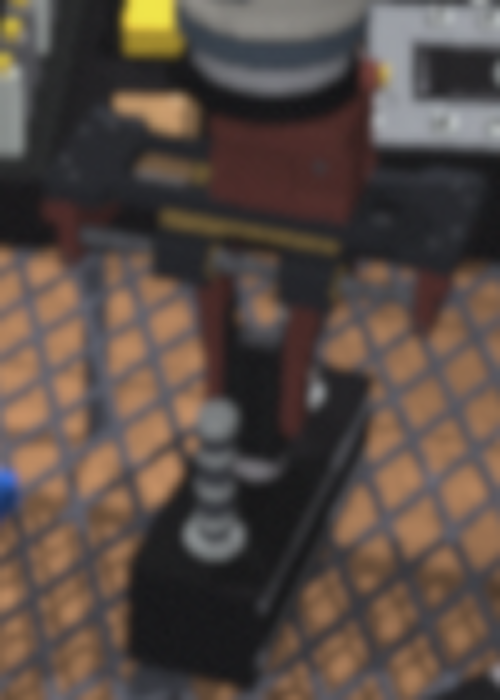

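Emit:
move_arm(
  increments=[255, 0, 0, 1, 0, 255, 0, 0, 2, 0, 255, 0, 0, 2.5, 0],
)

```text
t: 24.5
ee_pos: [525.0, 235.4, 83.7]
orientation: [2.267, 2.17, 0.011]
ft_force: [-2.0, -0.6, 5.6]
width: 25.8
```

```bash
python3 - <<'E'
from h import *
inc((525.0,235.4,83.6),-0.04)
E
```

```text
t 24.5 p [525.  235.4  83.7] yang -0.0436 tilt [0.0076 0.0024] F [-2.  -0.6  5.6] Mz [-0.166  0.272  0.026] w 25.8 q6 0.45
inc [0.  0.  0.1] yaw -0.2
```

The collar is seated, with contact at the original height of 83.7 mm. Releasing and rising.

Emit:
move_arm(
  increments=[200, 0, 0, 0, 0, 90, 0, 0, 0, 0, 90, 0, 0, 0, 0, 90, 0, 0, 0, 0, 90, 0, 0, 0, 0, 90, 0, 0, -20, 0, 90, 0, 0, -60, 0, 90, 0, 0, -110, 0, 90, 0, 0, -145, 0, 90, 0, 0, -145, 0],
)

```text
t: 25.75
ee_pos: [525.5, 235.7, 231.7]
orientation: [2.265, 2.169, 0.02]
ft_force: [0.2, -0.4, 0.2]
width: 56.9
```

```bash
python3 - <<'E'
from h import *
inc((450,50,260),-0.04)
s=cam('side')
crop(s[0],270,80,370,290,4,'pics/s18.png')
E
```

```text
t 25.75 p [525.5 235.7 231.7] yang -0.0436 tilt [0.0132 0.0048] F [ 0.2 -0.4  0.2] Mz [-0.024 -0.068 -0.04 ] w 56.9 q6 0.45
inc [-188.7  -67.   -30.1] yaw -0.21
```

View pics/s18.png

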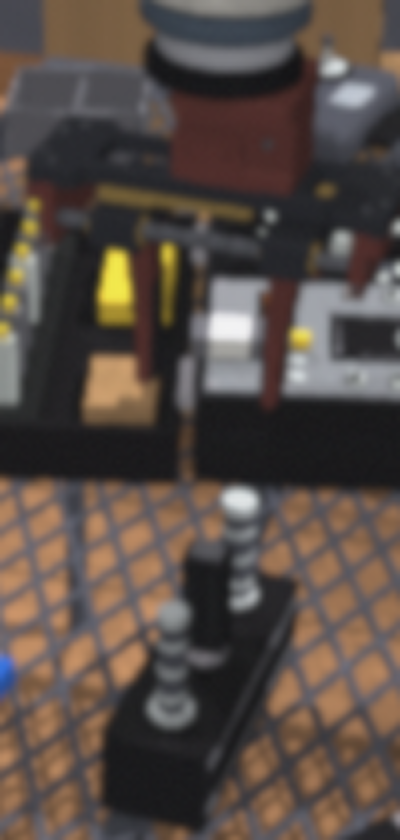

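The driver stands back in the middle hole. I'll swing aside to check from above.

Emit:
move_arm(
  increments=[90, -240, -70, -30, 0, 90, -240, -70, -30, 0, 90, -240, -70, -30, 0, 90, -240, -70, -30, 0, 90, -240, -70, -30, 0, 90, -240, -70, -30, 0, 90, -240, -70, -30, 0, 90, -240, -70, -30, 0],
)

```text
t: 26.8
ee_pos: [443.8, -0.5, 257.6]
orientation: [2.264, 2.172, 0.014]
ft_force: [0.1, -0.1, 0.6]
width: 57.0
```

```bash
python3 - <<'E'
from h import *
import pickle
o=ctrl.get_obs();print(o['t'],o['ee_pos'],o['ft_force'],o['qvel'])
s0,t0=pickle.load(open('c0.pkl','rb'));t=cam('top');s=cam('side');k=8
for c in(t0,t):
    a=cv2.resize(c[0][198:215,240:262],None,fx=k,fy=k,interpolation=cv2.INTER_CUBIC);m=(a.min(2)>110).astype(np.uint8)
    for q in cv2.findContours(m,0,1)[0]:
        if cv2.contourArea(q)>300:
            r=cv2.minAreaRect(q);p=(np.array(r[0])+.5)/k-.5+[240,198];print(np.round(p,2),np.round(np.array(r[1])/k,1),np.round(onz(t,*p,125),1))
cv2.imwrite('pics/t19.png',t[0][:,:,::-1]);crop(s[0],285,190,395,290,7,'pics/s19.png')
E
```

```text
26.8 [443.8385516   -0.49949221 257.6004279 ] [ 0.09382088 -0.06610764  0.61824123] [-0.00411016 -0.00681084 -0.00080549 -0.00032562  0.00180107 -0.00206305]
[260.25 209.62] [5.9 2.4] [515.9 214.8 125. ]
[251.33 205.97] [6.4 8.6] [524.5 234.4 125. ]
[251.87 205.75] [4.4 7.4] [525.  233.2 125. ]
```

View pics/t19.png

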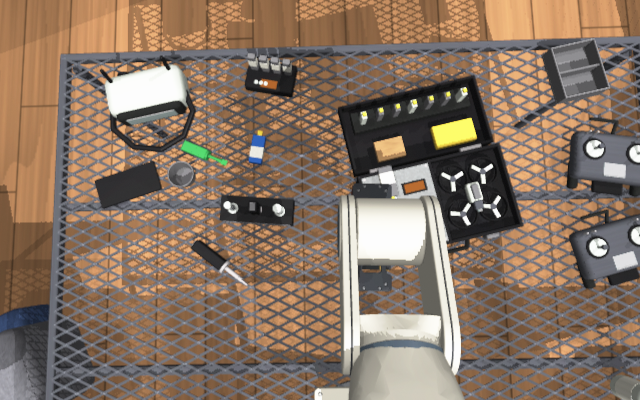

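View pics/s19.png

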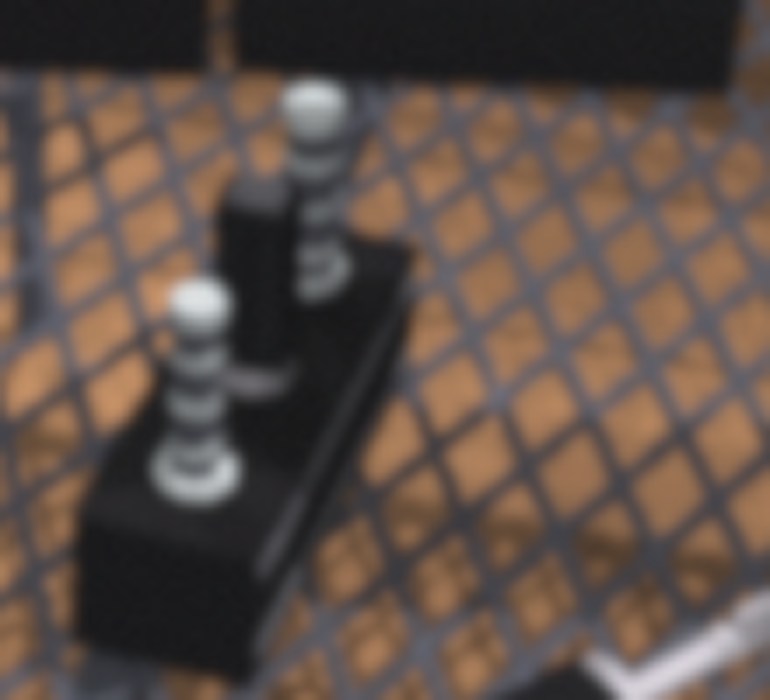

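The driver's cap is within about 1.3 mm of its starting point and it stands upright. The hex drivers, pack_b and cup are unchanged in the picture, and the arm is free and still. Handing in.

```bash
python3 -c "
from workcell import ctrl
print(ctrl.close_job())"
```

```text
the job is handed in; nothing more can be done
None
```

I turned the battery hatch lock home with the flat-blade driver, stood the driver back in the stand's middle hole and handed the job in at about 27 s. The hand-in gives no verdict.

**Turning:** The blade sat about 6 mm deep in the slot, and I turned it clockwise under a press of about 5 N. Turning torque was about 0.11 N m and rose to about 0.22 N m at the firm stop, with no further sinking. I stopped there, below the 0.25 N m that mars the slot.

**Last checks:**
- **Lock:** From above, the slot lies at 0.207 rad, against about 0.21 rad for the case's x axis, so it is home. I did not measure the hatch edge height directly. Flushness is inferred from the stop, the slot angle and the roughly 1.4 mm the lock sank.
- **Driver:** It is released, upright and about 1.3 mm from where it started. The force reading is near zero.
- **Other things:** The hex drivers, drone, pack_b and cup look unmoved. The arm hid part of the charger panel in the last picture, but pack_a was in place just after the lock was turned.

**What disagreed:**
- **Toppled look-alikes:** The loose green driver and the larger black driver fell over early in the run. The arm was never near the green one. I have no sign that the arm touched the black one, and both are still on the table.
- **Extra turn:** The wrist had to turn about 0.25 rad further than I predicted before the stop. I put this down to blade play, and perhaps some twist in the grip.

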